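Return the hand tools to the shadow-foam tray

TASK

Put the four hand tools away in the foam tray, so that a glance shows none was left inside a machine: the yellow screwdriver, the small blue screwdriver, the red side cutters and the silver tweezers each go into the cut-out of their own shape, lying flat and fully down in it. Leave the marker pen where it lies on the bench.

Things in the scene. Friction and masses are not known exactly. Their poses are not given: they have to be found in the camera images.
- yellow_driver_grip (a point): Yellow screwdriver, 195 mm long, lying flat; loose, about 0.07 kg. Point in its handle, half-way up (14 mm above its underside), where it balances well enough to be carried. x axis along the tool from handle to blade. Handle 25 mm wide, 27 mm high, from 53 mm behind this point to 42 mm before it; thin shaft, 5 mm, from there to 142 mm before it.
- blue_driver_grip (a point): Small blue screwdriver, 145 mm long, lying flat; loose, about 0.05 kg. Point in its handle, half-way up (10 mm above its underside). x axis from handle to blade. Handle 17 mm wide, 18 mm high, from 48 mm behind this point to 37 mm before it; thin shaft, 4 mm, from there to 97 mm before it.
- cutters_grip (a point): Side cutters with two red handles, 135 mm long, lying flat, 11 mm thick; loose, about 0.085 kg. Point between the handles, half-way up (5 mm above the underside). x axis from handles to jaws. The handles measure 38 mm over both and reach from 44 mm behind this point to 56 mm before it; jaws, 16 mm wide, to 92 mm before it. Grasp over both handles.
- silver_tweezers_grip (a point): Silver tweezers, 127 mm long, 13 mm wide, 9 mm thick, lying flat; loose, about 0.02 kg. Point at the middle, half-way up (4.5 mm above the underside). x axis from the closed end to the points.
- yellow_driver_foam_seat (a point): Fixed foam block in the tray. This block has the longest cut-out, with teal floor: 36 mm wide for the handle, then a narrow 18 mm channel for the shaft; floor 11 mm above the bench, 12 mm deep. The point is where the yellow screwdriver's grip point lies when seated (25 mm above the bench). x axis: the way the tool must point, along the block; z up.
- blue_driver_foam_seat (a point): Fixed foam block in the tray. This block's cut-out is 28 mm wide for a short handle, then a 16 mm channel; floor 13 mm above the bench, 10 mm deep. The point is where the small blue screwdriver's grip point lies when seated (23 mm above the bench). x axis: the way the tool must point, along the block; z up.
- cutters_foam_seat (a point): Fixed foam block in the tray. This block has the broadest cut-out: 49 mm wide for the handles, then 28 mm for the jaws; floor 16 mm above the bench, 7 mm deep. The point is where the side cutters' grip point lies when seated (21 mm above the bench). x axis: the way the tool must point, along the block; z up.
- silver_tweezers_foam_seat (a point): Fixed foam block in the tray. This block's cut-out is a plain straight slot, 24 mm wide, 137 mm long; floor 16 mm above the bench, 7 mm deep. The point is where the middle of the tweezers lies when seated (20.5 mm above the bench); they may point either way. x axis along the slot; z up.
- tool_tray: Fixed grey tray, 236 x 280 mm, rim 26 mm high, with four dark foam blocks (228 x 68 mm) side by side in changing order, foam top 23 mm above the bench. A 44 mm wide finger groove, centred on the four seat points, runs across all blocks, floor 8 mm above the bench. Origin: centre of its underside; x along the blocks. Left of the tray (+y) a machine stands 0.30 m tall: keep clear of it.
- pen_mid (a point): White marker pen with a blue cap, 135 mm long, 11 mm thick, lying among the tools: no tool, has no place in the tray, to be left where it lies. Point at its middle; x axis along it.

How it is judged:
At the end, for the whole second after the job is handed in: Each of the four tools lies in its own cut-out: its grip point within 12 mm (level) and 4 mm (height) of the seat point, the tool within 0.1 rad of flat and within 0.2 rad of the cut-out's direction, at rest and let go (horizontal distance between yellow_driver_grip and yellow_driver_foam_seat below 0.012 m and z of yellow_driver_grip in the frame of yellow_driver_foam_seat between -0.004 and 0.004 m and angle between each of yellow_driver_grip, blue_driver_grip, cutters_grip, silver_tweezers_grip's own z axis and vertical below 0.1 rad and angle between the x axis of yellow_driver_grip and the x axis of yellow_driver_foam_seat, either way round below 0.2 rad and horizontal distance between blue_driver_grip and blue_driver_foam_seat below 0.012 m and z of blue_driver_grip in the frame of blue_driver_foam_seat between -0.004 and 0.004 m and angle between the x axis of blue_driver_grip and the x axis of blue_driver_foam_seat, either way round below 0.2 rad and horizontal distance between cutters_grip and cutters_foam_seat below 0.012 m and z of cutters_grip in the frame of cutters_foam_seat between -0.004 and 0.004 m and angle between the x axis of cutters_grip and the x axis of cutters_foam_seat, either way round below 0.2 rad and horizontal distance between silver_tweezers_grip and silver_tweezers_foam_seat below 0.012 m and z of silver_tweezers_grip in the frame of silver_tweezers_foam_seat between -0.004 and 0.004 m and angle between the x axis of silver_tweezers_grip and the x axis of silver_tweezers_foam_seat, either way round below 0.2 rad); the robot touches nothing.
It fails at once if the marker pen is pushed more than 20 mm from where it lay (distance of pen_mid from where it was at the start of the episode above 0.02 m).
It also fails if it takes over 106 s, if anything falls off the work surface, if the arm or the gripper's body presses on something with over 40 N, if the wrist force passes 120 N, or if a joint passes its speed limit or range.

ROBOT

A 7-joint arm with a two-finger parallel gripper is mounted at the origin on a cart in front of the work surface, level with it; the furniture and walls round the work are solid. World frame = base frame: x ahead of the robot, y to its left, z up, the work surface at z = 0. Lengths are in m, angles in rad, forces in N, time in s.
With the tool pointing down it reaches from about 0.4 to 0.85 m from the base axis. Payload 10.4 kg.
Tool frame: the origin (TCP) lies between the finger pads; the fingertips stand 22 mm ahead of it and the grasp point (between the pads) lies 3 mm ahead of it; z points along the fingers, y is the line along which they close (so a half turn about z gives the same grasp; the last joint's range is limited). The gripper opens to 85 mm and grips with 20 to 120 N. Pads are 22 mm wide; open, the fingers measure 114 mm over their backs; the gripper's body (76 mm by 85 mm) begins 54 mm behind the grasp point. The pads swing forward as they close: fully open they stand 13 mm farther back than shut.
Start: joints at [1.099, 0.332, -0.065, 1.46, 0.022, 1.35, -0.088], TCP at [0.271, -0.563, 0.253] pointing down, gripper open.
Joint ranges: [-2.6, 2.6], [-0.5, 2.12], [-1.47, 1.34], [0.16, 2.42], [-1.27, 4.41], [0.06, 2.06], [-2.6, 2.6]. Speed limits (rad/s): [2.22, 2.22, 2.79, 2.79, 3.14, 3.14, 3.14].

INTERFACE

Orientations are given as [roll, pitch, yaw] about the fixed x, y, z axes, in that order (R = Rz(yaw) Ry(pitch) Rx(roll)).
In Python, from bench import * gives the robot as it stands.
- The arm moves only by the tool step_arm, never from a script. Its argument "commands" is a list of rows, each an object of numbers: "dx", "dy", "dz": the shift along the tool's x, y, z in m; "wx", "wy", "wz": the turn, a rotation vector about the tool's x, y, z in rad. A call has 1 to 8 rows; each row shifts and turns the commanded pose from where the row before left it, along the tool's axes as they then stand; what a row does not reach is not made up. A row lasts 1/12 s, in which the tool goes at most 41.7 mm and 7.16 degrees, less where a joint would pass 70% of its speed; a pose out of reach is approached as far as the arm can. A call with a gripper value outside its range is refused whole. "claw" is the gripper command: -1 is shut, 1 is fully open, values between are in proportion, set as the call begins (left out, the last holds). The fingers move at their own pace and stop on an object; the grip force is fixed at half the most. Time passes only in rows, so rows that do not move let the fingers close. It gives the time, the measured TCP pose, the force, the opening and the grip force at its end, in the units of the state.
- state(): the state, without advancing time (a new reading comes with each control period).
- camera(name): name is "scene" or "side" or "wrist"; returns a dict with "pixels" (480x640x3 uint8, blue, green, red), "camera_matrix" (3x3 intrinsics, pixels), "world_from_camera" (4x4, takes a point from camera to world coordinates); the wrist camera has in their place "tool_from_camera" (4x4, takes a point from camera to tool coordinates, whose origin is the TCP and whose axes are the flange's). Camera axes: x right, y up, looking along -z (the intrinsics and any distortion apply to the point x, -y, -z); pixel columns grow to the right and rows downward; lengths in m; the calibration is good to about 2 mm. A picture is of the moment at which its call begins: read the wrist's pose just before it. There is no depth.
- close_job(): hands the job in; it is judged then, once.
The state is a dict: "time": time; "qpos": joint angles; "dq": joint speeds; "joint_torque": joint torques, N m; "tool_pos": TCP position; "ee_rot": TCP orientation; "wrist_force": force on the tool from outside, world axes, zero at the start; "moment": the same for the moment, N m; "width": finger opening in m; "gripper_force": force on a finger pad.
Only numpy, scipy, OpenCV 4.12 (cv2) and the standard library are available. Lean on these libraries where they do the work, as an engineer would, in place of code of your own. Each camera call takes 0.05 s, during which the arm holds its last target. There are 200 camera calls.

## Working session

There is one attempt and no reset: what is moved stays moved. The work goes in short steps, Python scripts to look and compute and a tool call to move; the robot and the scene stay as the last step left them, time stands still between calls to the robot, and variables do not carry over. Pictures are saved under pics/ and viewed, at most 14 in all, crops included, and the job is handed in when it is done.

Besides the shell and the picture viewer there is one more tool, called after "Call:" as name(argument=value, ...) on one line, values as JSON. step_arm: Moves the arm, as the interface text tells. Its arguments: {"type":"object","properties":{"commands":{"type":"array"},"claw":{"type":"number"}},"required":["commands"]}

```bash
mkdir -p pics; ls
python3 - <<'E'
from bench import *
import cv2
s=state();print({k:(s[k]) for k in('time','tool_pos','ee_rot','width')})
for n in('scene','side','wrist'):
    c=camera(n);cv2.imwrite(f'pics/{n}0.png',c['pixels'])
    print(n,c['camera_matrix'],c.get('world_from_camera',c.get('tool_from_camera')),[k for k in c])
E
```

```text
pics
{'time': 0.0, 'tool_pos': array([ 0.27102853, -0.56279262,  0.25250009]), 'ee_rot': array([-3.14014033e+00,  3.75008093e-05,  4.48801103e-01]), 'width': 0.08583338432197733}
scene [[478.88293434   0.         318.06328057]
 [  0.         478.88293434 240.32206185]
 [  0.           0.           1.        ]] [[-0.46858524  0.62086947 -0.62844966 -0.03383304]
 [-0.88333286 -0.33918436  0.32353828  0.31442845]
 [-0.01228525  0.7067355   0.70737119  0.64717986]
 [ 0.          0.          0.          1.        ]] ['pixels', 'camera_matrix', 'world_from_camera']
side [[529.79674531   0.         324.85441877]
 [  0.         529.79674531 239.79828157]
 [  0.           0.           1.        ]] [[ 0.98016329  0.13757414 -0.1426649   0.37123781]
 [-0.19778466  0.63287443 -0.74856608 -0.61665837]
 [-0.01269437  0.76193392  0.64753034  0.61570048]
 [ 0.          0.          0.          1.        ]] ['pixels', 'camera_matrix', 'world_from_camera']
wrist [[359.12753509   0.         323.47475441]
 [  0.         359.12753509 241.4235742 ]
 [  0.           0.           1.        ]] [[ 5.45716794e-04  9.56317925e-01  2.92328116e-01  7.47555439e-02]
 [ 9.99999801e-01 -6.14198774e-04  1.42485821e-04  3.41269503e-04]
 [ 3.15809315e-04  2.92327981e-01 -9.56318071e-01 -1.22544519e-01]
 [ 0.00000000e+00  0.00000000e+00  0.00000000e+00  1.00000000e+00]] ['pixels', 'camera_matrix', 'tool_from_camera']
```

View pics/scene0.png

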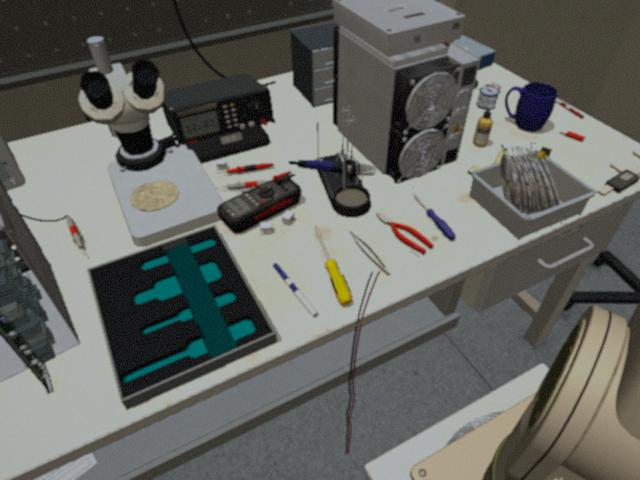

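View pics/side0.png

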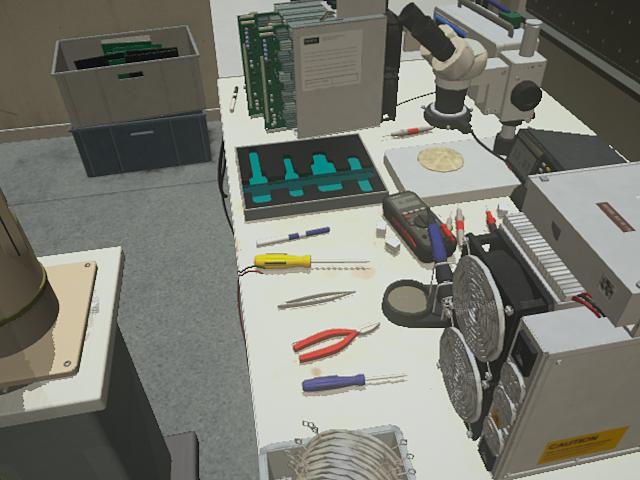

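The scene view shows the pen (295,290), yellow driver (335,265), tweezers (370,253), cutters (405,232), blue driver (435,215), and the tray at (180,315). The side view shows the same row at (292,237), (310,262), (318,298), (335,343) and (355,382), with the tray at (310,175).

```bash
cat > h.py <<'E'
from bench import *
import cv2, numpy as np
from scipy.spatial.transform import Rotation as Ro
def look(n,save=None):
    s=state(); c=camera(n); T=c.get('world_from_camera')
    if T is None:
        W=np.eye(4);W[:3,:3]=Ro.from_euler('xyz',s['ee_rot']).as_matrix();W[:3,3]=s['tool_pos']
        T=W@c['tool_from_camera']
    if save: cv2.imwrite(f'pics/{save}.png',c['pixels'])
    return c['pixels'],c['camera_matrix'],T
def cast(px,K,T,z):
    px=np.atleast_2d(np.float64(px))
    d=np.c_[(px[:,0]-K[0,2])/K[0,0],-(px[:,1]-K[1,2])/K[1,1],-np.ones(len(px))]@T[:3,:3].T
    o=T[:3,3]; return o+d*((z-o[2])/d[:,2])[:,None]
def proj(P,K,T):
    p=(np.atleast_2d(P)-T[:3,3])@T[:3,:3]
    return np.c_[K[0,2]+K[0,0]*p[:,0]/-p[:,2],K[1,2]+K[1,1]*p[:,1]/p[:,2]]
E
python3 - <<'E'
from h import *
d={'scene':{'pen':[(275,264),(316,315)],'yel':[(346,303),(318,228)],'twz':[(351,234),(388,274)],'cut':[(427,247),(379,213)],'blu':[(452,237),(416,195)],'tray':[(90,268),(213,228),(274,338),(126,403)]},
'side':{'pen':[(328,230),(257,245)],'yel':[(254,261),(369,263)],'twz':[(355,293),(279,305)],'cut':[(296,352),(379,324)],'blu':[(303,385),(407,377)],'tray':[(236,146),(365,134),(388,190),(244,210)]}}
for n in d:
    _,K,T=look(n)
    for k,p in d[n].items():
        q=cast(p,K,T,.026 if k=='tray' else .008); print(n,k,np.round(q[:,:2],3).tolist(),np.round(np.linalg.norm(np.diff(q,axis=0),axis=1),3))
E
```

```text
scene pen [[0.518, 0.118], [0.383, 0.106]] [0.135]
scene yel [[0.381, 0.05], [0.564, 0.006]] [0.188]
scene twz [[0.519, -0.041], [0.401, -0.047]] [0.118]
scene cut [[0.422, -0.147], [0.544, -0.121]] [0.125]
scene blu [[0.42, -0.204], [0.554, -0.219]] [0.134]
scene tray [[0.649, 0.412], [0.642, 0.189], [0.364, 0.188], [0.365, 0.411]] [0.223 0.278 0.223]
side pen [[0.516, 0.112], [0.386, 0.097]] [0.131]
side yel [[0.377, 0.057], [0.566, 0.011]] [0.195]
side twz [[0.526, -0.052], [0.405, -0.052]] [0.121]
side cut [[0.416, -0.146], [0.546, -0.121]] [0.132]
side blu [[0.417, -0.202], [0.557, -0.219]] [0.141]
side tray [[0.374, 0.416], [0.662, 0.405], [0.649, 0.184], [0.372, 0.18]] [0.288 0.221 0.277]
```

Call:
step_arm(commands=[{"wz":0.112},{"wz":0.112},{"wz":0.112},{"wz":0.113},{"dx":0.035,"dy":-0.02},{"dx":0.035,"dy":-0.02},{"dx":0.035,"dy":-0.02},{"dx":0.035,"dy":-0.02}])

```text
$.commands[0]: bad value
```

Call:
step_arm(commands=[{"dy":-0.04,"dz":-0.008},{"dy":-0.04,"dz":-0.008},{"dy":-0.04,"dz":-0.008},{"dy":-0.04,"dz":-0.008},{"dy":-0.04,"dz":-0.008},{"dy":-0.04},{"dy":-0.04},{"dy":-0.04}])

```text
$.commands[0]: bad value
```

Call:
step_arm(commands=[{"dy":-0.03},{"dy":-0.03},{"dy":-0.03},{"dx":0.02},{},{}])

```text
$.commands[0]: bad value
```

Run:
```python
from h import *
look('wrist','w1');s=state();print(s['time'],s['tool_pos'],s['ee_rot'],s['qpos'])
```

```text
0.3 [ 0.27114378 -0.56304179  0.25308148] [-3.14123870e+00  1.99409588e-05  4.48797337e-01] [ 1.09940515  0.3324363  -0.0646901   1.46032675  0.02161388  1.34987939
 -0.08849555]
```

View pics/w1.png

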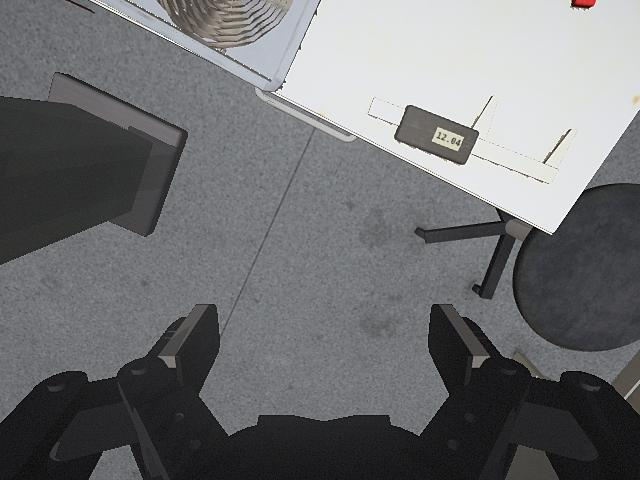

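The moves were refused and the arm has not moved; the picture shows only the floor and the bench's corner. I will try rows with all keys given.

Call:
step_arm(commands=[{"dx":0,"dy":0,"dz":0,"wx":0,"wy":0,"wz":0.112},{"dx":0,"dy":0,"dz":0,"wx":0,"wy":0,"wz":0.112},{"dx":0,"dy":0,"dz":0,"wx":0,"wy":0,"wz":0.112},{"dx":0,"dy":0,"dz":0,"wx":0,"wy":0,"wz":0.113},{"dx":0.035,"dy":-0.02,"dz":0,"wx":0,"wy":0,"wz":0},{"dx":0.035,"dy":-0.02,"dz":0,"wx":0,"wy":0,"wz":0},{"dx":0.035,"dy":-0.02,"dz":0,"wx":0,"wy":0,"wz":0},{"dx":0.035,"dy":-0.02,"dz":0,"wx":0,"wy":0,"wz":0}])

```text
time: 0.97
tool_pos: [0.4125, -0.482, 0.2534]
ee_rot: [3.141, -0.0, -0.001]
wrist_force: [0.7, -1.1, -0.0]
width: 0.0854
gripper_force: 0.0
```

Call:
step_arm(commands=[{"dx":0,"dy":-0.04,"dz":-0.008,"wx":0,"wy":0,"wz":0},{"dx":0,"dy":-0.04,"dz":-0.008,"wx":0,"wy":0,"wz":0},{"dx":0,"dy":-0.04,"dz":-0.008,"wx":0,"wy":0,"wz":0},{"dx":0,"dy":-0.04,"dz":-0.008,"wx":0,"wy":0,"wz":0},{"dx":0,"dy":-0.04,"dz":-0.008,"wx":0,"wy":0,"wz":0},{"dx":0,"dy":-0.04,"dz":0,"wx":0,"wy":0,"wz":0},{"dx":0,"dy":-0.04,"dz":0,"wx":0,"wy":0,"wz":0},{"dx":0,"dy":-0.04,"dz":0,"wx":0,"wy":0,"wz":0}])

```text
time: 1.63
tool_pos: [0.4109, -0.1613, 0.2935]
ee_rot: [3.141, -0.001, -0.0]
wrist_force: [1.3, -0.0, -0.6]
width: 0.0853
gripper_force: 0.0
```

Call:
step_arm(commands=[{"dx":0.01,"dy":-0.03,"dz":0,"wx":0,"wy":0,"wz":0},{"dx":0.01,"dy":-0.03,"dz":0,"wx":0,"wy":0,"wz":0},{"dx":0.01,"dy":-0.03,"dz":0,"wx":0,"wy":0,"wz":0},{"dx":0,"dy":0,"dz":0,"wx":0,"wy":0,"wz":0},{"dx":0,"dy":0,"dz":0,"wx":0,"wy":0,"wz":0},{"dx":0,"dy":0,"dz":0,"wx":0,"wy":0,"wz":0}])

```text
time: 2.13
tool_pos: [0.4411, -0.0738, 0.2933]
ee_rot: [3.141, 0.0, -0.0]
wrist_force: [-0.3, -0.4, 0.8]
width: 0.0852
gripper_force: 0.0
```

Run:
```python
from h import *
im,K,T=look('wrist','w2');np.savez('w2.npz',K=K,T=T);s=state();print(s['time'],s['tool_pos'],s['ee_rot'],s['qpos'])
```

```text
2.1833 [ 0.44101357 -0.07426054  0.29322537] [ 3.14128883e+00  2.19549985e-04 -1.66853801e-03] [ 0.51285761 -0.06449043 -0.42380871  1.81883443 -0.02665821  1.38181451
 -1.47762223]
```

View pics/w2.png

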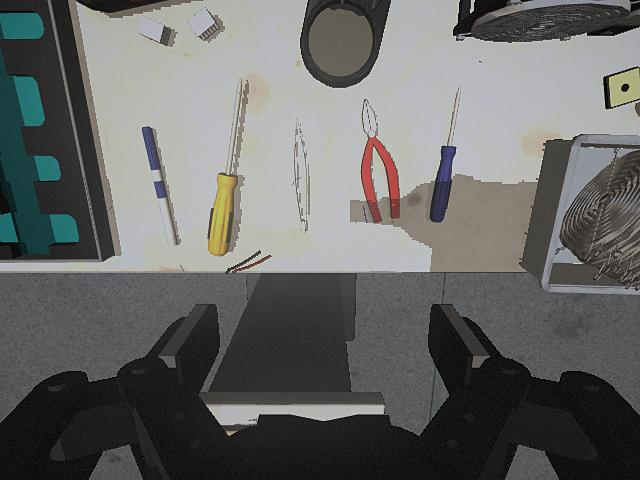

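The wrist view shows, left to right, the pen (160,185), yellow driver (218,254)→(241,79), tweezers (297,118)→(305,230), cutters (367,100)→(385,218) and blue driver (437,220)→(459,88). The tray's end is at the left edge.

Run:
```python
from h import *
im=cv2.imread('pics/w2.png');f=np.load('w2.npz');K,T=f['K'],f['T'];hsv=cv2.cvtColor(im,cv2.COLOR_BGR2HSV)
R={'yel':((20,120,100),(33,255,255),.014,(190,150,260,270)),'blu':((110,120,40),(130,255,255),.010,(420,130,470,235)),'cut':((0,130,100),(8,255,255),.005,(345,120,410,235))}
tip={'yel':(241,79),'blu':(459,88),'cut':(366.5,99)}
for k,(lo,hi,z,b) in R.items():
    m=np.zeros(im.shape[:2],np.uint8);m[b[1]:b[3],b[0]:b[2]]=cv2.inRange(hsv,lo,hi)[b[1]:b[3],b[0]:b[2]]
    if k=='cut': m|=0
    ys,xs=np.nonzero(m);P=cast(np.c_[xs,ys],K,T,z)[:,:2]
    c,wh,a=cv2.minAreaRect(P.astype(np.float32)*1000)
    t=cast(tip[k],K,T,z)[0,:2];c=np.array(c)/1000
    u=t-c;u/=np.linalg.norm(u);q=P@u
    print(k,len(xs),'centre',c.round(4),'size',np.round(wh,1),a,'tip',t.round(4),'yaw',np.arctan2(u[1],u[0]).round(3),'tip-back',(t@u-q.min()).round(4),'handle front-back',np.ptp(q).round(4))
    L={'yel':.142,'blu':.097,'cut':.092}[k]; print('  grip from tip',(t-L*u).round(4),'from back',(c+u*(q.min()-c@u+{'yel':.053,'blu':.048,'cut':.044}[k])).round(4))
for n,p,z in(('twz',[(297,118),(306,231)],.0045),('pen',[(148,127),(175,245)],.0055)):
    q=cast(p,K,T,z)[:,:2];d=q[0]-q[1];print(n,q.round(4).tolist(),'mid',q.mean(0).round(4),'len',np.hypot(*d).round(4),'yaw',np.arctan2(d[1],d[0]).round(3))
# tray now from scene/side refined later
cv2.imwrite('pics/w2tw.png',cv2.resize(im[90:270,130:480],None,fx=2.2,fy=2.2))
```

```text
yel 1038 centre [0.4225 0.0436] size [21.1 95.3] 77.12845611572266 tip [0.5677 0.0107] yaw -0.223 tip-back 0.1965 handle front-back 0.0953
  grip from tip [0.4292 0.0421] from back [0.4277 0.0424]
blu 53 centre [ 0.4608 -0.2075] size [15.4 80. ] 84.64665985107422 tip [ 0.5596 -0.2157] yaw -0.083 tip-back 0.1392 handle front-back 0.0801
  grip from tip [ 0.4629 -0.2076] from back [ 0.4687 -0.2081]
cut 1118 centre [ 0.4641 -0.1377] size [96.2 39. ] 13.287686347961426 tip [ 0.5492 -0.12  ] yaw 0.206 tip-back 0.1354 handle front-back 0.0964
  grip from tip [ 0.4592 -0.1387] from back [ 0.4598 -0.1386]
twz [[0.5301, -0.0454], [0.4031, -0.0533]] mid [ 0.4666 -0.0493] len 0.1272 yaw 0.063
pen [[0.5207, 0.117], [0.386, 0.1039]] mid [0.4534 0.1104] len 0.1354 yaw 0.097
```

View pics/w2tw.png

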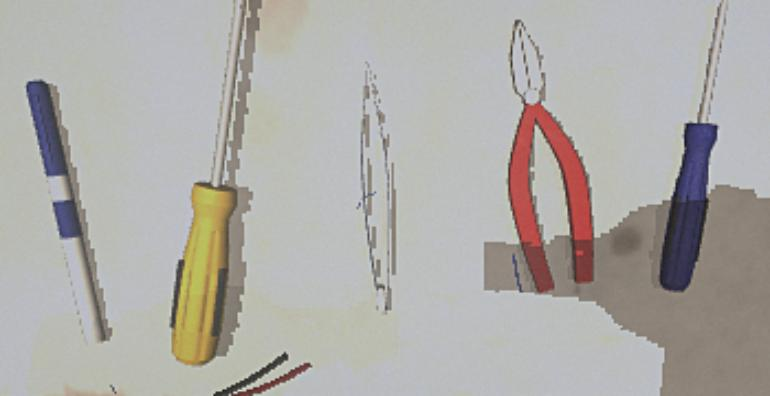

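Call:
step_arm(commands=[{"dx":0.004,"dy":-0.04,"dz":-0.009,"wx":0,"wy":0,"wz":0},{"dx":0.004,"dy":-0.04,"dz":-0.009,"wx":0,"wy":0,"wz":0},{"dx":0.004,"dy":-0.04,"dz":-0.009,"wx":0,"wy":0,"wz":0},{"dx":0.004,"dy":-0.04,"dz":-0.009,"wx":0,"wy":0,"wz":0},{"dx":0.004,"dy":-0.04,"dz":-0.009,"wx":0,"wy":0,"wz":0},{"dx":0.004,"dy":-0.04,"dz":-0.009,"wx":0,"wy":0,"wz":0},{"dx":0.004,"dy":-0.04,"dz":-0.009,"wx":0,"wy":0,"wz":0},{"dx":0,"dy":-0.04,"dz":-0.009,"wx":0,"wy":0,"wz":0}])

```text
time: 2.85
tool_pos: [0.4704, 0.2468, 0.3656]
ee_rot: [3.141, -0.0, -0.004]
wrist_force: [1.6, -0.2, -0.3]
width: 0.086
gripper_force: 0.0
```

Call:
step_arm(commands=[{"dx":0,"dy":-0.02,"dz":0,"wx":0,"wy":0,"wz":0},{"dx":0,"dy":0,"dz":0,"wx":0,"wy":0,"wz":0},{"dx":0,"dy":0,"dz":0,"wx":0,"wy":0,"wz":0},{"dx":0,"dy":0,"dz":0,"wx":0,"wy":0,"wz":0}])

```text
time: 3.18
tool_pos: [0.4701, 0.2651, 0.3649]
ee_rot: [3.141, 0.0, -0.003]
wrist_force: [0.4, -0.4, 0.1]
width: 0.0853
gripper_force: 0.0
```

Run:
```python
from h import *
im,K,T=look('wrist','w3');np.savez('w3.npz',K=K,T=T);s=state();print(s['time'],s['tool_pos'],s['ee_rot'])
f=np.load('w2.npz');k,t=f['K'],f['T']
for n,p,z,L in(('yel',[(241,79),(217.7,253.6)],.014,.142),('blu',[(459,88),(435.5,222)],.01,.097),('blu_shaft',[(459,88),(448,146)],.01,.097),('twz',[(296.7,117.5),(304,231.5)],.0045,.0635)):
    q=cast(p,k,t,z)[:,:2];d=q[0]-q[1];l=np.hypot(*d);print(n,l.round(4),'yaw',np.arctan2(d[1],d[0]).round(3),'grip',(q[0]-d/l*L).round(4))
```

```text
3.2333 [0.47018857 0.26489317 0.36500069] [ 3.14055220e+00  9.22596495e-05 -3.18195687e-03]
yel 0.1939 yaw -0.209 grip [0.4288 0.0402]
blu 0.1445 yaw -0.079 grip [ 0.4629 -0.208 ]
blu_shaft 0.0589 yaw -0.094 grip [ 0.463  -0.2066]
twz 0.1282 yaw 0.046 grip [ 0.4671 -0.048 ]
```

View pics/w3.png

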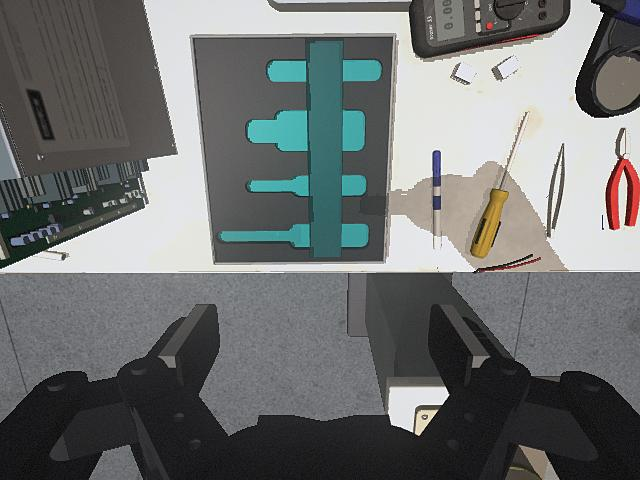

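The tray is seen whole: yellow seat at row 236, blue 186, cutters 130 and tweezers 70, with shafts to the left (+y) and the groove at columns 308–343.

Run:
```python
from h import *
im=cv2.imread('pics/w3.png');f=np.load('w3.npz');K,T=f['K'],f['T'];hsv=cv2.cvtColor(im,cv2.COLOR_BGR2HSV)
m=cv2.inRange(hsv,(80,100,60),(100,255,255));m[:, :185]=0;m[:,400:]=0
def edges(line): i=np.nonzero(line)[0];return i.min(),i.max()+1
# groove: columns between the cut-outs
g=[]
for r in (48,95,98,160,163,208,212,250):
    a,b=edges(m[r]);q=cast([(a,r),(b,r)],K,T,.023)[:,:2];g.append(q.mean(0));print('groove',r,a,b,(q[0,1]-q[1,1]).round(4),q.mean(0).round(4))
g=np.array(g);p=np.polyfit(g[:,0],g[:,1],1);print(p)
C={'yel':(215,262,(225,285),(352,366)),'blu':(168,206,(252,290),(350,363)),'cut':(102,160,(252,270),(348,362)),'twz':(52,90,(272,300),(348,378))}
for k,(r0,r1,ca,cb) in C.items():
    out=[]
    for c0,c1 in(ca,cb):
        P=[]
        for c in range(c0+3,c1-3):
            a,b=edges(m[r0:r1,c]);P.append(cast([(c,a+r0),(c,b+r0)],K,T,.023)[:,:2])
        P=np.array(P);out.append(np.median(P.mean(1),axis=0));w=np.median(P[:,0,0]-P[:,1,0]);print(k,'width',w.round(4),out[-1].round(4))
    d=out[0]-out[1];yaw=np.arctan2(d[1],d[0])
    x=out[1][0]
    for _ in range(5): y=np.polyval(p,x);x=out[1][0]+d[0]/d[1]*(y-out[1][1])
    print(k,'seat',round(x,4),round(y,4),'yaw',yaw.round(3))
print('corners',cast([(190,36),(397,34),(384,263),(213,263)],K,T,.026)[:,:2].round(3).tolist())
```

```text
groove 48 310 343 0.0383 [0.6377 0.2608]
groove 95 307 343 0.0433 [0.5869 0.2626]
groove 98 307 343 0.0434 [0.5836 0.2626]
groove 160 308 342 0.043 [0.5105 0.2626]
groove 163 308 342 0.0431 [0.5068 0.2626]
groove 208 309 342 0.0434 [0.4488 0.262 ]
groove 212 309 342 0.0435 [0.4434 0.262 ]
groove 250 314 341 0.0368 [0.3906 0.2593]
[0.00508228 0.25922005]
yel width 0.014 [0.4107 0.3576]
yel width 0.0322 [0.4109 0.2176]
yel seat 0.4108 0.2613 yaw 1.573
blu width 0.0155 [0.4778 0.333 ]
blu width 0.0271 [0.4781 0.2226]
blu seat 0.478 0.2616 yaw 1.574
cut width 0.0272 [0.545  0.3424]
cut width 0.0484 [0.5457 0.2262]
cut seat 0.5455 0.262 yaw 1.577
twz width 0.0227 [0.6128 0.3092]
twz width 0.0226 [0.6137 0.2183]
twz seat 0.6132 0.2623 yaw 1.581
corners [[0.65, 0.417], [0.651, 0.18], [0.373, 0.182], [0.373, 0.416]]
```

Call:
step_arm(claw=0.1, commands=[{"dx":0,"dy":0,"dz":0,"wx":0,"wy":0,"wz":0.106},{"dx":0,"dy":0,"dz":0,"wx":0,"wy":0,"wz":0.106},{"dx":0.0013,"dy":0.038,"dz":0.016,"wx":0,"wy":0,"wz":0},{"dx":0.0013,"dy":0.038,"dz":0.016,"wx":0,"wy":0,"wz":0},{"dx":0.0013,"dy":0.038,"dz":0.016,"wx":0,"wy":0,"wz":0},{"dx":0.0013,"dy":0.038,"dz":0.016,"wx":0,"wy":0,"wz":0},{"dx":0.0013,"dy":0.038,"dz":0.016,"wx":0,"wy":0,"wz":0},{"dx":0.0013,"dy":0.038,"dz":0.016,"wx":0,"wy":0,"wz":0}])

```text
time: 3.9
tool_pos: [0.4281, 0.0388, 0.269]
ee_rot: [3.141, -0.002, -0.216]
wrist_force: [2.1, -0.1, -0.4]
width: 0.0472
gripper_force: 0.0
```

Call:
step_arm(commands=[{"dx":0,"dy":0,"dz":0.03,"wx":0,"wy":0,"wz":0},{"dx":0,"dy":0,"dz":0.03,"wx":0,"wy":0,"wz":0},{"dx":0,"dy":0,"dz":0.03,"wx":0,"wy":0,"wz":0},{"dx":0,"dy":0,"dz":0.03,"wx":0,"wy":0,"wz":0},{"dx":0,"dy":0,"dz":0.03,"wx":0,"wy":0,"wz":0},{"dx":0,"dy":0,"dz":0.02,"wx":0,"wy":0,"wz":0},{"dx":0,"dy":0,"dz":0,"wx":0,"wy":0,"wz":0},{"dx":0,"dy":0,"dz":0,"wx":0,"wy":0,"wz":0}])

```text
time: 4.57
tool_pos: [0.4285, 0.0412, 0.0993]
ee_rot: [3.141, 0.001, -0.214]
wrist_force: [0.4, 0.0, -0.5]
width: 0.0472
gripper_force: 0.0
```

```bash
cat >> h.py <<'E'
def plan(x,y,z,yaw):
    s=state();p=s['tool_pos'];e=s['ee_rot'];w=(e[2]-yaw+np.pi)%(2*np.pi)-np.pi
    R=Ro.from_euler('xyz',[np.pi,0,yaw]).as_matrix()
    print('t',s['time'],'pos',p.round(4),'yaw',e[2].round(3),'width',s['width'].round(4),'| wz',round(w,3),'then d',(R.T@(np.array([x,y,z])-p)).round(4))
E
python3 - <<'E'
from h import *
plan(.429,.041,.025,-.213);look('wrist','w4')
E
```

```text
Traceback (most recent call last):
  File "h.py", line 21, in plan
    print('t',s['time'],'pos',p.round(4),'yaw',e[2].round(3),'width',s['width'].round(4),'| wz',round(w,3),'then d',(R.T@(np.array([x,y,z])-p)).round(4))
                                                                     ^^^^^^^^^^^^^^^^
AttributeError: 'float' object has no attribute 'round'
```

Call:
step_arm(commands=[{"dx":0,"dy":0,"dz":0.02,"wx":0,"wy":0,"wz":0},{"dx":0,"dy":0,"dz":0.02,"wx":0,"wy":0,"wz":0},{"dx":0,"dy":0,"dz":0.02,"wx":0,"wy":0,"wz":0},{"dx":0,"dy":0,"dz":0.008,"wx":0,"wy":0,"wz":0},{"dx":0,"dy":0,"dz":0.006,"wx":0,"wy":0,"wz":0},{"dx":0,"dy":0,"dz":0,"wx":0,"wy":0,"wz":0}])

```text
time: 5.07
tool_pos: [0.4294, 0.042, 0.0257]
ee_rot: [3.141, -0.0, -0.213]
wrist_force: [-1.0, 0.1, -0.2]
width: 0.047
gripper_force: 0.0
```

```bash
sed -i "s/s\['width'\].round(4)/round(float(s['width']),4)/" h.py
python3 - <<'E'
from h import *
plan(.429,.041,.025,-.213);look('wrist','w4')
E
```

```text
t 5.0667 pos [0.4294 0.042  0.0257] yaw -0.213 width 0.047 | wz 0.0 then d [-0.0001  0.001   0.0007]
```

View pics/w4.png

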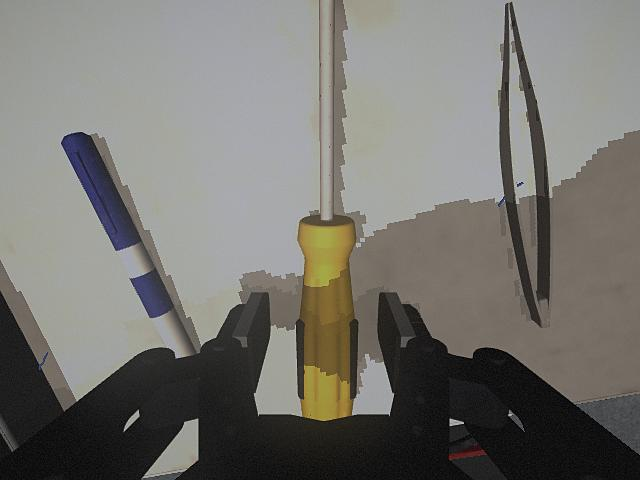

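The driver (328,330) lies centred between the fingers (255 and 395), and the pen is clear at the left.

Call:
step_arm(claw=-1, commands=[{"dx":0,"dy":0,"dz":0,"wx":0,"wy":0,"wz":0},{"dx":0,"dy":0,"dz":0,"wx":0,"wy":0,"wz":0},{"dx":0,"dy":0,"dz":0,"wx":0,"wy":0,"wz":0},{"dx":0,"dy":0,"dz":0,"wx":0,"wy":0,"wz":0},{"dx":0,"dy":0,"dz":0,"wx":0,"wy":0,"wz":0},{"dx":0,"dy":0,"dz":0,"wx":0,"wy":0,"wz":0}])

```text
time: 5.62
tool_pos: [0.43, 0.0423, 0.0266]
ee_rot: [-3.142, -0.002, -0.212]
wrist_force: [-2.4, -0.8, 7.8]
width: 0.0232
gripper_force: 59.4
```

Call:
step_arm(commands=[{"dx":0,"dy":0,"dz":-0.01,"wx":0,"wy":0,"wz":0},{"dx":0,"dy":0,"dz":-0.02,"wx":0,"wy":0,"wz":0},{"dx":0,"dy":0,"dz":-0.03,"wx":0,"wy":0,"wz":0},{"dx":0,"dy":0,"dz":-0.03,"wx":0,"wy":0,"wz":0},{"dx":0,"dy":0,"dz":-0.03,"wx":0,"wy":0,"wz":0},{"dx":0,"dy":0,"dz":0,"wx":0,"wy":0,"wz":0}])

```text
time: 6.12
tool_pos: [0.4318, 0.043, 0.1515]
ee_rot: [-3.14, -0.009, -0.212]
wrist_force: [1.4, 0.2, 0.3]
width: 0.0233
gripper_force: 58.9
```

Run:
```python
from h import *
plan(.411,.262,.038,1.575)
```

```text
t 6.1167 pos [0.4318 0.043  0.1515] yaw -0.212 width 0.0233 | wz -1.787 then d [ 0.2191 -0.0199  0.1135]
```

Call:
step_arm(commands=[{"dx":0,"dy":0,"dz":0,"wx":0,"wy":0,"wz":-0.12},{"dx":0,"dy":0,"dz":0,"wx":0,"wy":0,"wz":-0.12},{"dx":0,"dy":0,"dz":0,"wx":0,"wy":0,"wz":-0.12},{"dx":0,"dy":0,"dz":0,"wx":0,"wy":0,"wz":-0.12},{"dx":0,"dy":0,"dz":0,"wx":0,"wy":0,"wz":-0.12},{"dx":0,"dy":0,"dz":0,"wx":0,"wy":0,"wz":-0.12},{"dx":0,"dy":0,"dz":0,"wx":0,"wy":0,"wz":-0.12},{"dx":0,"dy":0,"dz":0,"wx":0,"wy":0,"wz":-0.12}])

```text
time: 6.78
tool_pos: [0.4289, 0.0425, 0.1459]
ee_rot: [3.141, -0.0, 0.754]
wrist_force: [1.1, 0.2, -1.1]
width: 0.0233
gripper_force: 58.8
```

Call:
step_arm(commands=[{"dx":0,"dy":0,"dz":0,"wx":0,"wy":0,"wz":-0.12},{"dx":0,"dy":0,"dz":0,"wx":0,"wy":0,"wz":-0.12},{"dx":0,"dy":0,"dz":0,"wx":0,"wy":0,"wz":-0.12},{"dx":0,"dy":0,"dz":0,"wx":0,"wy":0,"wz":-0.12},{"dx":0,"dy":0,"dz":0,"wx":0,"wy":0,"wz":-0.12},{"dx":0,"dy":0,"dz":0,"wx":0,"wy":0,"wz":-0.12},{"dx":0,"dy":0,"dz":0,"wx":0,"wy":0,"wz":-0.107}])

```text
time: 7.37
tool_pos: [0.4289, 0.0424, 0.1458]
ee_rot: [3.141, 0.0, 1.581]
wrist_force: [-0.3, 0.2, -0.8]
width: 0.0232
gripper_force: 58.8
```

Call:
step_arm(commands=[{"dx":0.03,"dy":-0.003,"dz":0,"wx":0,"wy":0,"wz":0},{"dx":0.03,"dy":-0.003,"dz":0,"wx":0,"wy":0,"wz":0},{"dx":0.03,"dy":-0.003,"dz":0,"wx":0,"wy":0,"wz":0},{"dx":0.03,"dy":-0.003,"dz":0,"wx":0,"wy":0,"wz":0},{"dx":0.03,"dy":-0.003,"dz":0.01,"wx":0,"wy":0,"wz":0},{"dx":0.03,"dy":-0.003,"dz":0.02,"wx":0,"wy":0,"wz":0},{"dx":0.03,"dy":-0.002,"dz":0.02,"wx":0,"wy":0,"wz":0},{"dx":0,"dy":0,"dz":0.015,"wx":0,"wy":0,"wz":0}])

```text
time: 8.03
tool_pos: [0.4064, 0.2581, 0.0802]
ee_rot: [3.141, -0.004, 1.581]
wrist_force: [-1.6, 0.4, 0.4]
width: 0.023
gripper_force: 58.9
```

Call:
step_arm(commands=[{"dx":0,"dy":0,"dz":0,"wx":0,"wy":0,"wz":0},{"dx":0,"dy":0,"dz":0,"wx":0,"wy":0,"wz":0}])

```text
time: 8.2
tool_pos: [0.4077, 0.2518, 0.0803]
ee_rot: [-3.14, 0.001, 1.575]
wrist_force: [-0.6, 0.7, 0.5]
width: 0.0234
gripper_force: 59.0
```

Run:
```python
from h import *
plan(.411,.262,.038,1.575);look('wrist','w5')
```

```text
t 8.2 pos [0.4077 0.2518 0.0803] yaw 1.575 width 0.0234 | wz 0.0 then d [0.0102 0.0034 0.0423]
```

View pics/w5.png

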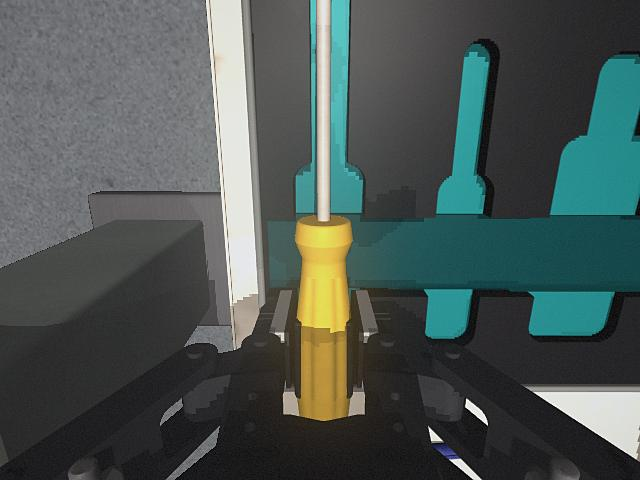

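The driver is held straight, with its shaft (322,100) over the channel (330,100) and its seat just ahead.

Call:
step_arm(commands=[{"dx":0.01,"dy":0.0034,"dz":0,"wx":0,"wy":0,"wz":0},{"dx":0,"dy":0,"dz":0.01,"wx":0,"wy":0,"wz":0},{"dx":0,"dy":0,"dz":0.01,"wx":0,"wy":0,"wz":0},{"dx":0,"dy":0,"dz":0.01,"wx":0,"wy":0,"wz":0},{"dx":0,"dy":0,"dz":0.006,"wx":0,"wy":0,"wz":0},{"dx":0,"dy":0,"dz":0.004,"wx":0,"wy":0,"wz":0},{"dx":0,"dy":0,"dz":0,"wx":0,"wy":0,"wz":0},{"dx":0,"dy":0,"dz":0,"wx":0,"wy":0,"wz":0}])

```text
time: 8.92
tool_pos: [0.4114, 0.2622, 0.0401]
ee_rot: [-3.141, 0.0, 1.575]
wrist_force: [-0.0, -0.6, -1.4]
width: 0.0238
gripper_force: 59.0
```

Call:
step_arm(commands=[{"dx":0,"dy":0,"dz":0.0015,"wx":0,"wy":0,"wz":0},{"dx":0,"dy":0,"dz":0,"wx":0,"wy":0,"wz":0}])

```text
time: 9.08
tool_pos: [0.4117, 0.2623, 0.039]
ee_rot: [3.141, -0.0, 1.575]
wrist_force: [0.6, -0.1, -0.3]
width: 0.0233
gripper_force: 59.0
```

Call:
step_arm(claw=0.1, commands=[{"dx":0,"dy":0,"dz":0,"wx":0,"wy":0,"wz":0},{"dx":0,"dy":0,"dz":0,"wx":0,"wy":0,"wz":0},{"dx":0,"dy":0,"dz":0,"wx":0,"wy":0,"wz":0},{"dx":0,"dy":0,"dz":0,"wx":0,"wy":0,"wz":0}])

```text
time: 9.42
tool_pos: [0.4116, 0.2623, 0.039]
ee_rot: [3.141, -0.0, 1.575]
wrist_force: [0.3, 0.4, -0.2]
width: 0.0468
gripper_force: 0.0
```

Call:
step_arm(commands=[{"dx":0,"dy":0,"dz":-0.02,"wx":0,"wy":0,"wz":0},{"dx":0,"dy":0,"dz":-0.03,"wx":0,"wy":0,"wz":0},{"dx":0,"dy":0,"dz":-0.04,"wx":0,"wy":0,"wz":0},{"dx":0,"dy":0,"dz":-0.02,"wx":0,"wy":0,"wz":0},{"dx":0,"dy":0,"dz":0,"wx":0,"wy":0,"wz":0},{"dx":0,"dy":0,"dz":0,"wx":0,"wy":0,"wz":0}])

```text
time: 9.92
tool_pos: [0.4122, 0.2624, 0.1499]
ee_rot: [3.139, -0.0, 1.574]
wrist_force: [-0.1, -0.9, 0.1]
width: 0.0469
gripper_force: 0.0
```

Run:
```python
from h import *
plan(.463,-.2075,.026,-.085);look('wrist','w6')
```

```text
t 9.9167 pos [0.4122 0.2624 0.1499] yaw 1.574 width 0.0469 | wz 1.659 then d [0.0905 0.4639 0.1239]
```

View pics/w6.png

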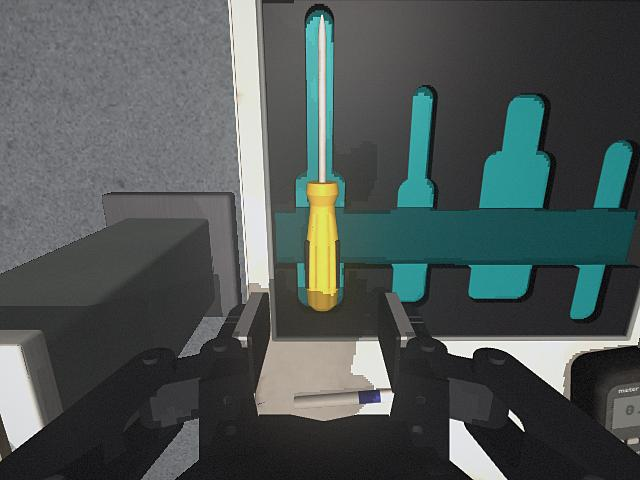

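The yellow driver lies in its cut-out, tip (321,15) and handle end (322,311). I will check this by numbers.

Run:
```python
from h import *
_,K,T=look('wrist')
for z in (.025,.03):
    q=cast([(321.5,15),(322,310)],K,T,z)[:,:2];d=q[0]-q[1];u=d/np.hypot(*d);print(z,np.hypot(*d).round(4),(q[0]-.142*u).round(4),(q[1]+.053*u).round(4))
```

```text
0.025 0.1969 [0.4108 0.2614] [0.4108 0.2595]
0.03 0.1929 [0.4109 0.26  ] [0.4109 0.2621]
```

Call:
step_arm(commands=[{"dx":0,"dy":0,"dz":0,"wx":0,"wy":0,"wz":0.12},{"dx":0,"dy":0,"dz":0,"wx":0,"wy":0,"wz":0.12},{"dx":0,"dy":0,"dz":0,"wx":0,"wy":0,"wz":0.12},{"dx":0,"dy":0,"dz":0,"wx":0,"wy":0,"wz":0.12},{"dx":0,"dy":0,"dz":0,"wx":0,"wy":0,"wz":0.12},{"dx":0,"dy":0,"dz":0,"wx":0,"wy":0,"wz":0.12},{"dx":0,"dy":0,"dz":0,"wx":0,"wy":0,"wz":0.12},{"dx":0,"dy":0,"dz":0,"wx":0,"wy":0,"wz":0.12}])

```text
time: 10.68
tool_pos: [0.4108, 0.2618, 0.1473]
ee_rot: [-3.141, 0.003, 0.609]
wrist_force: [-0.0, 0.7, 0.8]
width: 0.0469
gripper_force: 0.0
```

Call:
step_arm(commands=[{"dx":0,"dy":0,"dz":0,"wx":0,"wy":0,"wz":0.12},{"dx":0,"dy":0,"dz":0,"wx":0,"wy":0,"wz":0.12},{"dx":0,"dy":0,"dz":0,"wx":0,"wy":0,"wz":0.12},{"dx":0,"dy":0,"dz":0,"wx":0,"wy":0,"wz":0.12},{"dx":0,"dy":0,"dz":0,"wx":0,"wy":0,"wz":0.12},{"dx":0,"dy":0,"dz":0,"wx":0,"wy":0,"wz":0.099},{"dx":0.008,"dy":0.04,"dz":0,"wx":0,"wy":0,"wz":0},{"dx":0.008,"dy":0.04,"dz":0,"wx":0,"wy":0,"wz":0}])

```text
time: 11.35
tool_pos: [0.4194, 0.1819, 0.1474]
ee_rot: [-3.141, 0.003, -0.08]
wrist_force: [1.3, -0.2, 0.9]
width: 0.0467
gripper_force: 0.0
```

Call:
step_arm(commands=[{"dx":0.0075,"dy":0.04,"dz":0,"wx":0,"wy":0,"wz":0},{"dx":0.0075,"dy":0.04,"dz":0,"wx":0,"wy":0,"wz":0},{"dx":0.0075,"dy":0.04,"dz":0,"wx":0,"wy":0,"wz":0},{"dx":0.0075,"dy":0.04,"dz":0,"wx":0,"wy":0,"wz":0},{"dx":0.0075,"dy":0.04,"dz":0,"wx":0,"wy":0,"wz":0},{"dx":0.0075,"dy":0.04,"dz":0,"wx":0,"wy":0,"wz":0},{"dx":0.0075,"dy":0.04,"dz":0,"wx":0,"wy":0,"wz":0},{"dx":0.0075,"dy":0.04,"dz":0,"wx":0,"wy":0,"wz":0}])

```text
time: 12.02
tool_pos: [0.4526, -0.1446, 0.1475]
ee_rot: [3.142, 0.002, -0.084]
wrist_force: [1.5, 0.8, -0.2]
width: 0.0465
gripper_force: 0.0
```

Call:
step_arm(claw=0, commands=[{"dx":0.007,"dy":0.032,"dz":0.01,"wx":0,"wy":0,"wz":0},{"dx":0.007,"dy":0.032,"dz":0.01,"wx":0,"wy":0,"wz":0},{"dx":0,"dy":0,"dz":0.02,"wx":0,"wy":0,"wz":0},{"dx":0,"dy":0,"dz":0.02,"wx":0,"wy":0,"wz":0},{"dx":0,"dy":0,"dz":0,"wx":0,"wy":0,"wz":0},{"dx":0,"dy":0,"dz":0,"wx":0,"wy":0,"wz":0},{"dx":0,"dy":0,"dz":0,"wx":0,"wy":0,"wz":0}])

```text
time: 12.6
tool_pos: [0.4623, -0.2073, 0.0891]
ee_rot: [-3.142, 0.0, -0.083]
wrist_force: [0.9, 0.1, -0.5]
width: 0.0426
gripper_force: 0.0
```

Run:
```python
from h import *
plan(.463,-.2075,.026,-.085);look('wrist','w7')
```

```text
t 12.6 pos [ 0.4623 -0.2073  0.0891] yaw -0.083 width 0.0426 | wz 0.002 then d [0.0007 0.0001 0.0631]
```

View pics/w7.png

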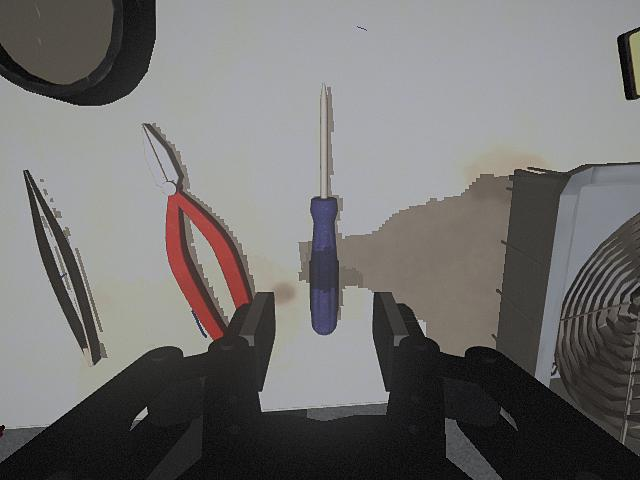

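The blue driver (323,265) lies centred between the fingers; the cutters' handle end (240,310) is close to the left finger, so I narrow the opening to about 32 mm.

Call:
step_arm(claw=-0.25, commands=[{"dx":0,"dy":0,"dz":0,"wx":0,"wy":0,"wz":0},{"dx":0,"dy":0,"dz":0.015,"wx":0,"wy":0,"wz":0},{"dx":0,"dy":0,"dz":0.015,"wx":0,"wy":0,"wz":0},{"dx":0,"dy":0,"dz":0.015,"wx":0,"wy":0,"wz":0},{"dx":0,"dy":0,"dz":0.01,"wx":0,"wy":0,"wz":0},{"dx":0,"dy":0,"dz":0.007,"wx":0,"wy":0,"wz":0},{"dx":0,"dy":0,"dz":0,"wx":0,"wy":0,"wz":0}])

```text
time: 13.23
tool_pos: [0.4617, -0.2074, 0.026]
ee_rot: [-3.141, 0.001, -0.084]
wrist_force: [-0.3, 0.5, 0.6]
width: 0.0324
gripper_force: 0.0
```

Call:
step_arm(claw=-1, commands=[{"dx":0,"dy":0,"dz":0,"wx":0,"wy":0,"wz":0},{"dx":0,"dy":0,"dz":0,"wx":0,"wy":0,"wz":0},{"dx":0,"dy":0,"dz":0,"wx":0,"wy":0,"wz":0},{"dx":0,"dy":0,"dz":0,"wx":0,"wy":0,"wz":0},{"dx":0,"dy":0,"dz":0,"wx":0,"wy":0,"wz":0}])

```text
time: 13.65
tool_pos: [0.4627, -0.2079, 0.0277]
ee_rot: [3.141, -0.001, -0.084]
wrist_force: [-1.2, 0.7, 6.1]
width: 0.0152
gripper_force: 60.3
```

Call:
step_arm(commands=[{"dx":0,"dy":0,"dz":-0.01,"wx":0,"wy":0,"wz":0},{"dx":0,"dy":0,"dz":-0.02,"wx":0,"wy":0,"wz":0},{"dx":0,"dy":0,"dz":-0.03,"wx":0,"wy":0,"wz":0},{"dx":0,"dy":0,"dz":-0.03,"wx":0,"wy":0,"wz":0},{"dx":0,"dy":0,"dz":-0.03,"wx":0,"wy":0,"wz":0},{"dx":0,"dy":0,"dz":0,"wx":0,"wy":0,"wz":0},{"dx":0,"dy":0,"dz":0,"wx":0,"wy":0,"wz":0}])

```text
time: 14.23
tool_pos: [0.4631, -0.2081, 0.1491]
ee_rot: [3.14, -0.004, -0.084]
wrist_force: [0.1, -0.9, -0.9]
width: 0.0149
gripper_force: 59.6
```

Run:
```python
from h import *
plan(.478,.262,.04,1.575)
```

```text
t 14.2333 pos [ 0.4631 -0.2081  0.1491] yaw -0.084 width 0.0149 | wz -1.659 then d [0.47   0.0168 0.1091]
```

Call:
step_arm(commands=[{"dx":0,"dy":0,"dz":0,"wx":0,"wy":0,"wz":-0.12},{"dx":0,"dy":0,"dz":0,"wx":0,"wy":0,"wz":-0.12},{"dx":0,"dy":0,"dz":0,"wx":0,"wy":0,"wz":-0.12},{"dx":0,"dy":0,"dz":0,"wx":0,"wy":0,"wz":-0.12},{"dx":0,"dy":0,"dz":0,"wx":0,"wy":0,"wz":-0.12},{"dx":0,"dy":0,"dz":0,"wx":0,"wy":0,"wz":-0.12},{"dx":0,"dy":0,"dz":0,"wx":0,"wy":0,"wz":-0.12},{"dx":0,"dy":0,"dz":0,"wx":0,"wy":0,"wz":-0.12}])

```text
time: 14.9
tool_pos: [0.4614, -0.2074, 0.1458]
ee_rot: [-3.14, 0.001, 0.882]
wrist_force: [0.0, 0.5, -0.9]
width: 0.0153
gripper_force: 59.6
```

Call:
step_arm(commands=[{"dx":0,"dy":0,"dz":0,"wx":0,"wy":0,"wz":-0.12},{"dx":0,"dy":0,"dz":0,"wx":0,"wy":0,"wz":-0.12},{"dx":0,"dy":0,"dz":0,"wx":0,"wy":0,"wz":-0.12},{"dx":0,"dy":0,"dz":0,"wx":0,"wy":0,"wz":-0.12},{"dx":0,"dy":0,"dz":0,"wx":0,"wy":0,"wz":-0.12},{"dx":0,"dy":0,"dz":0,"wx":0,"wy":0,"wz":-0.099},{"dx":0.035,"dy":0.004,"dz":0,"wx":0,"wy":0,"wz":0},{"dx":0.035,"dy":0.004,"dz":0,"wx":0,"wy":0,"wz":0}])

```text
time: 15.57
tool_pos: [0.4688, -0.1383, 0.1457]
ee_rot: [-3.14, -0.0, 1.571]
wrist_force: [0.8, 1.0, -2.0]
width: 0.015
gripper_force: 59.6
```

Call:
step_arm(commands=[{"dx":0.04,"dy":0.001,"dz":0,"wx":0,"wy":0,"wz":0},{"dx":0.04,"dy":0.001,"dz":0,"wx":0,"wy":0,"wz":0},{"dx":0.04,"dy":0.001,"dz":0,"wx":0,"wy":0,"wz":0},{"dx":0.04,"dy":0.001,"dz":0,"wx":0,"wy":0,"wz":0},{"dx":0.04,"dy":0.001,"dz":0,"wx":0,"wy":0,"wz":0},{"dx":0.04,"dy":0.001,"dz":0,"wx":0,"wy":0,"wz":0},{"dx":0.04,"dy":0.001,"dz":0,"wx":0,"wy":0,"wz":0},{"dx":0.04,"dy":0.001,"dz":0,"wx":0,"wy":0,"wz":0}])

```text
time: 16.23
tool_pos: [0.4756, 0.184, 0.1461]
ee_rot: [-3.14, 0.001, 1.575]
wrist_force: [1.3, 0.2, -0.8]
width: 0.0155
gripper_force: 59.6
```

Call:
step_arm(commands=[{"dx":0.04,"dy":0,"dz":0,"wx":0,"wy":0,"wz":0},{"dx":0.04,"dy":0,"dz":0.01,"wx":0,"wy":0,"wz":0},{"dx":0,"dy":0,"dz":0.025,"wx":0,"wy":0,"wz":0},{"dx":0,"dy":0,"dz":0.025,"wx":0,"wy":0,"wz":0},{"dx":0,"dy":0,"dz":0,"wx":0,"wy":0,"wz":0},{"dx":0,"dy":0,"dz":0,"wx":0,"wy":0,"wz":0},{"dx":0,"dy":0,"dz":0,"wx":0,"wy":0,"wz":0}])

```text
time: 16.82
tool_pos: [0.4766, 0.2622, 0.0876]
ee_rot: [3.141, -0.0, 1.574]
wrist_force: [1.3, 0.8, -0.7]
width: 0.0155
gripper_force: 59.5
```

Run:
```python
from h import *
plan(.478,.262,.041,1.575);look('wrist','w8')
```

```text
t 16.8167 pos [0.4766 0.2622 0.0876] yaw 1.574 width 0.0155 | wz -0.001 then d [-0.0002  0.0014  0.0466]
```

View pics/w8.png

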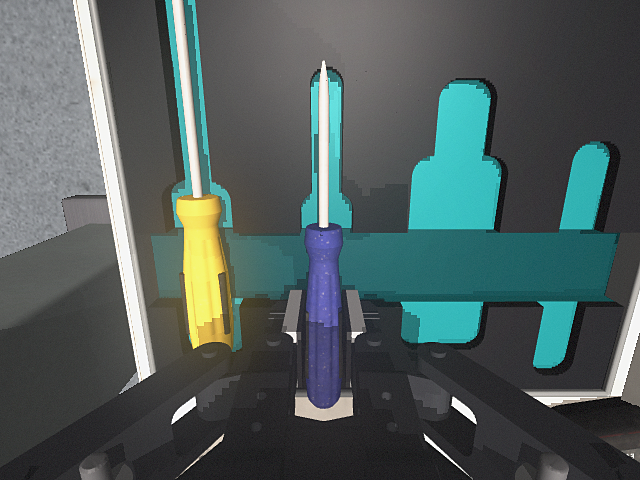

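The blue driver (323,200) is straight and over its channel (327,130).

Call:
step_arm(commands=[{"dx":0,"dy":0.0014,"dz":0.012,"wx":0,"wy":0,"wz":0},{"dx":0,"dy":0,"dz":0.012,"wx":0,"wy":0,"wz":0},{"dx":0,"dy":0,"dz":0.012,"wx":0,"wy":0,"wz":0},{"dx":0,"dy":0,"dz":0.006,"wx":0,"wy":0,"wz":0},{"dx":0,"dy":0,"dz":0.004,"wx":0,"wy":0,"wz":0},{"dx":0,"dy":0,"dz":0,"wx":0,"wy":0,"wz":0},{"dx":0,"dy":0,"dz":0,"wx":0,"wy":0,"wz":0}])

```text
time: 17.45
tool_pos: [0.4775, 0.2623, 0.0407]
ee_rot: [-3.141, 0.001, 1.575]
wrist_force: [-2.4, -1.2, 3.2]
width: 0.0155
gripper_force: 60.1
```

Call:
step_arm(claw=-0.2, commands=[{"dx":0,"dy":0,"dz":0,"wx":0,"wy":0,"wz":0},{"dx":0,"dy":0,"dz":0,"wx":0,"wy":0,"wz":0},{"dx":0,"dy":0,"dz":0,"wx":0,"wy":0,"wz":0},{"dx":0,"dy":0,"dz":0,"wx":0,"wy":0,"wz":0}])

```text
time: 17.78
tool_pos: [0.4777, 0.2624, 0.0407]
ee_rot: [3.142, 0.0, 1.575]
wrist_force: [0.6, -1.0, 0.7]
width: 0.0342
gripper_force: 0.0
```

Call:
step_arm(commands=[{"dx":0,"dy":0,"dz":-0.02,"wx":0,"wy":0,"wz":0},{"dx":0,"dy":0,"dz":-0.03,"wx":0,"wy":0,"wz":0},{"dx":0,"dy":0,"dz":-0.04,"wx":0,"wy":0,"wz":0},{"dx":0,"dy":0,"dz":-0.02,"wx":0,"wy":0,"wz":0},{"dx":0,"dy":0,"dz":0,"wx":0,"wy":0,"wz":0},{"dx":0,"dy":0,"dz":0,"wx":0,"wy":0,"wz":0}])

```text
time: 18.28
tool_pos: [0.4784, 0.2626, 0.1519]
ee_rot: [3.139, -0.001, 1.575]
wrist_force: [0.3, -0.7, -1.2]
width: 0.0344
gripper_force: 0.0
```

Run:
```python
from h import *
plan(.459,-.1387,.028,.206);look('wrist','w9')
```

```text
t 18.2833 pos [0.4784 0.2626 0.1519] yaw 1.575 width 0.0344 | wz 1.369 then d [-0.101   0.3889  0.1239]
```

View pics/w9.png

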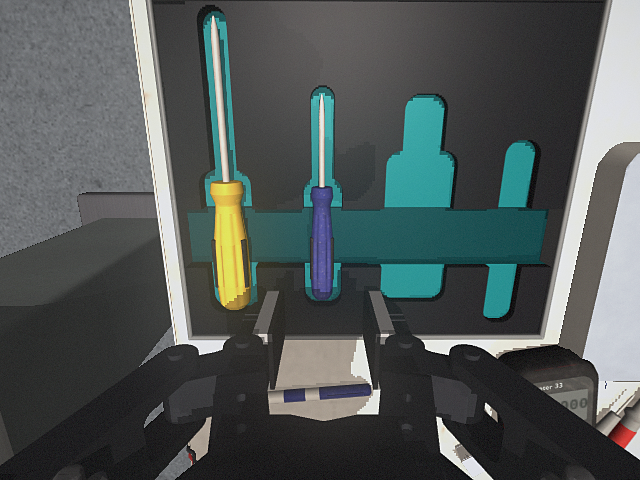

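Both drivers lie down in their cut-outs (yellow 228,245; blue 321,245). Next are the cutters.

Call:
step_arm(claw=0.45, commands=[{"dx":0,"dy":0,"dz":0,"wx":0,"wy":0,"wz":0.12},{"dx":0,"dy":0,"dz":0,"wx":0,"wy":0,"wz":0.12},{"dx":0,"dy":0,"dz":0,"wx":0,"wy":0,"wz":0.12},{"dx":0,"dy":0,"dz":0,"wx":0,"wy":0,"wz":0.12},{"dx":0,"dy":0,"dz":0,"wx":0,"wy":0,"wz":0.12},{"dx":0,"dy":0,"dz":0,"wx":0,"wy":0,"wz":0.12},{"dx":0,"dy":0,"dz":0,"wx":0,"wy":0,"wz":0.12},{"dx":0,"dy":0,"dz":0,"wx":0,"wy":0,"wz":0.12}])

```text
time: 19.0
tool_pos: [0.4769, 0.2619, 0.149]
ee_rot: [-3.141, 0.003, 0.609]
wrist_force: [0.1, -0.1, -0.1]
width: 0.062
gripper_force: 0.0
```

Call:
step_arm(commands=[{"dx":0,"dy":0,"dz":0,"wx":0,"wy":0,"wz":0.12},{"dx":0,"dy":0,"dz":0,"wx":0,"wy":0,"wz":0.12},{"dx":0,"dy":0,"dz":0,"wx":0,"wy":0,"wz":0.12},{"dx":0,"dy":0,"dz":0,"wx":0,"wy":0,"wz":0.049},{"dx":-0.01,"dy":0.039,"dz":0,"wx":0,"wy":0,"wz":0},{"dx":-0.01,"dy":0.039,"dz":0,"wx":0,"wy":0,"wz":0},{"dx":-0.01,"dy":0.039,"dz":0,"wx":0,"wy":0,"wz":0},{"dx":-0.01,"dy":0.039,"dz":0,"wx":0,"wy":0,"wz":0}])

```text
time: 19.67
tool_pos: [0.4691, 0.0996, 0.1493]
ee_rot: [-3.142, 0.002, 0.206]
wrist_force: [0.7, -0.3, 0.0]
width: 0.0619
gripper_force: 0.0
```

Call:
step_arm(commands=[{"dx":-0.01,"dy":0.039,"dz":0,"wx":0,"wy":0,"wz":0},{"dx":-0.01,"dy":0.039,"dz":0,"wx":0,"wy":0,"wz":0},{"dx":-0.01,"dy":0.039,"dz":0,"wx":0,"wy":0,"wz":0},{"dx":-0.01,"dy":0.039,"dz":0,"wx":0,"wy":0,"wz":0},{"dx":-0.01,"dy":0.039,"dz":0,"wx":0,"wy":0,"wz":0},{"dx":-0.01,"dy":0.038,"dz":0,"wx":0,"wy":0,"wz":0},{"dx":0,"dy":0,"dz":0.03,"wx":0,"wy":0,"wz":0},{"dx":0,"dy":0,"dz":0.03,"wx":0,"wy":0,"wz":0}])

```text
time: 20.33
tool_pos: [0.459, -0.1418, 0.0899]
ee_rot: [3.14, -0.001, 0.201]
wrist_force: [0.1, 1.0, -0.4]
width: 0.062
gripper_force: 0.0
```

Call:
step_arm(commands=[{"dx":0,"dy":0,"dz":0,"wx":0,"wy":0,"wz":0},{"dx":0,"dy":0,"dz":0,"wx":0,"wy":0,"wz":0}])

```text
time: 20.5
tool_pos: [0.4576, -0.1383, 0.0891]
ee_rot: [-3.139, 0.005, 0.206]
wrist_force: [0.8, -0.2, 0.1]
width: 0.0621
gripper_force: 0.0
```

Run:
```python
from h import *
plan(.459,-.1387,.026,.206);im,K,T=look('wrist','w10')
print(proj([[.459,-.1387,.005]],K,T).round(0))
```

```text
t 20.5 pos [ 0.4576 -0.1383  0.0891] yaw 0.206 width 0.0621 | wz 0.0 then d [0.0013 0.0007 0.0631]
[[325. 257.]]
```

View pics/w10.png

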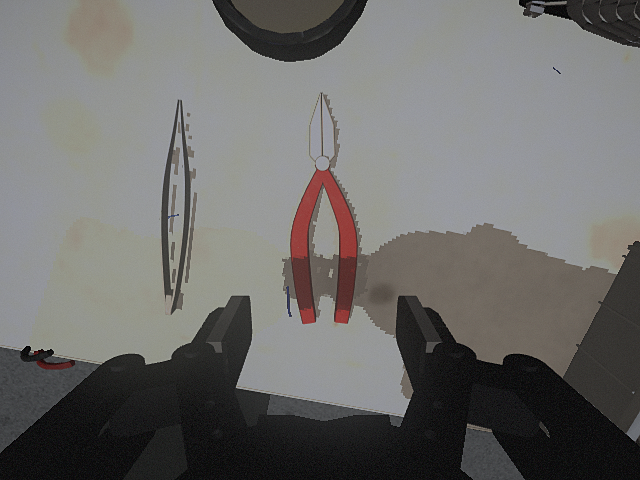

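The cutters (323,250) lie centred and straight between the fingers; the tweezers at (178,205) are clear.

Call:
step_arm(commands=[{"dx":0.0013,"dy":0,"dz":0.015,"wx":0,"wy":0,"wz":0},{"dx":0,"dy":0,"dz":0.015,"wx":0,"wy":0,"wz":0},{"dx":0,"dy":0,"dz":0.015,"wx":0,"wy":0,"wz":0},{"dx":0,"dy":0,"dz":0.01,"wx":0,"wy":0,"wz":0},{"dx":0,"dy":0,"dz":0.008,"wx":0,"wy":0,"wz":0},{"dx":0,"dy":0,"dz":0,"wx":0,"wy":0,"wz":0}])

```text
time: 21.05
tool_pos: [0.4604, -0.1383, 0.0274]
ee_rot: [-3.141, 0.001, 0.206]
wrist_force: [-1.3, -0.0, -0.3]
width: 0.0619
gripper_force: 0.0
```

Call:
step_arm(claw=-1, commands=[{"dx":0,"dy":0,"dz":0,"wx":0,"wy":0,"wz":0},{"dx":0,"dy":0,"dz":0,"wx":0,"wy":0,"wz":0},{"dx":0,"dy":0,"dz":0,"wx":0,"wy":0,"wz":0},{"dx":0,"dy":0,"dz":0,"wx":0,"wy":0,"wz":0},{"dx":0,"dy":0,"dz":0,"wx":0,"wy":0,"wz":0}])

```text
time: 21.47
tool_pos: [0.4613, -0.1387, 0.0292]
ee_rot: [3.141, -0.001, 0.206]
wrist_force: [-3.1, 0.6, 8.5]
width: 0.0329
gripper_force: 58.8
```

Call:
step_arm(commands=[{"dx":0,"dy":0,"dz":-0.01,"wx":0,"wy":0,"wz":0},{"dx":0,"dy":0,"dz":-0.02,"wx":0,"wy":0,"wz":0},{"dx":0,"dy":0,"dz":-0.03,"wx":0,"wy":0,"wz":0},{"dx":0,"dy":0,"dz":-0.03,"wx":0,"wy":0,"wz":0},{"dx":0,"dy":0,"dz":-0.03,"wx":0,"wy":0,"wz":0},{"dx":0,"dy":0,"dz":0,"wx":0,"wy":0,"wz":0},{"dx":0,"dy":0,"dz":0,"wx":0,"wy":0,"wz":0}])

```text
time: 22.05
tool_pos: [0.4617, -0.1389, 0.1503]
ee_rot: [3.139, -0.004, 0.206]
wrist_force: [-0.8, 0.5, -2.1]
width: 0.0331
gripper_force: 59.6
```

Run:
```python
from h import *
plan(.5455,.262,.044,1.575)
```

```text
t 22.05 pos [ 0.4617 -0.1389  0.1503] yaw 0.206 width 0.0331 | wz -1.369 then d [0.4006 0.0855 0.1063]
```

Call:
step_arm(commands=[{"dx":0,"dy":0,"dz":0,"wx":0,"wy":0,"wz":-0.12},{"dx":0,"dy":0,"dz":0,"wx":0,"wy":0,"wz":-0.12},{"dx":0,"dy":0,"dz":0,"wx":0,"wy":0,"wz":-0.12},{"dx":0,"dy":0,"dz":0,"wx":0,"wy":0,"wz":-0.12},{"dx":0,"dy":0,"dz":0,"wx":0,"wy":0,"wz":-0.12},{"dx":0,"dy":0,"dz":0,"wx":0,"wy":0,"wz":-0.12},{"dx":0,"dy":0,"dz":0,"wx":0,"wy":0,"wz":-0.12},{"dx":0,"dy":0,"dz":0,"wx":0,"wy":0,"wz":-0.12}])

```text
time: 22.72
tool_pos: [0.4598, -0.1384, 0.1469]
ee_rot: [-3.14, 0.0, 1.172]
wrist_force: [0.7, 0.0, -0.4]
width: 0.0328
gripper_force: 59.6
```

Call:
step_arm(commands=[{"dx":0,"dy":0,"dz":0,"wx":0,"wy":0,"wz":-0.12},{"dx":0,"dy":0,"dz":0,"wx":0,"wy":0,"wz":-0.12},{"dx":0,"dy":0,"dz":0,"wx":0,"wy":0,"wz":-0.12},{"dx":0,"dy":0,"dz":0,"wx":0,"wy":0,"wz":-0.049},{"dx":0.038,"dy":0,"dz":0,"wx":0,"wy":0,"wz":0},{"dx":0.04,"dy":0,"dz":0,"wx":0,"wy":0,"wz":0},{"dx":0.04,"dy":0,"dz":0,"wx":0,"wy":0,"wz":0},{"dx":0.04,"dy":0,"dz":0,"wx":0,"wy":0,"wz":0}])

```text
time: 23.38
tool_pos: [0.4589, 0.0209, 0.1471]
ee_rot: [-3.14, 0.0, 1.574]
wrist_force: [0.6, -1.1, -1.1]
width: 0.0329
gripper_force: 59.6
```

Call:
step_arm(commands=[{"dx":0.04,"dy":0,"dz":0,"wx":0,"wy":0,"wz":0},{"dx":0.04,"dy":0,"dz":0,"wx":0,"wy":0,"wz":0},{"dx":0.035,"dy":0.02,"dz":0,"wx":0,"wy":0,"wz":0},{"dx":0.035,"dy":0.02,"dz":0,"wx":0,"wy":0,"wz":0},{"dx":0.035,"dy":0.02,"dz":0,"wx":0,"wy":0,"wz":0},{"dx":0.035,"dy":0.02,"dz":0,"wx":0,"wy":0,"wz":0},{"dx":0.025,"dy":0.005,"dz":0.02,"wx":0,"wy":0,"wz":0},{"dx":0,"dy":0,"dz":0.03,"wx":0,"wy":0,"wz":0}])

```text
time: 24.05
tool_pos: [0.5445, 0.2722, 0.0987]
ee_rot: [3.139, -0.006, 1.58]
wrist_force: [-0.7, 0.9, 0.4]
width: 0.0329
gripper_force: 59.6
```

Call:
step_arm(commands=[{"dx":0,"dy":0,"dz":0,"wx":0,"wy":0,"wz":0},{"dx":0,"dy":0,"dz":0,"wx":0,"wy":0,"wz":0},{"dx":0,"dy":0,"dz":0,"wx":0,"wy":0,"wz":0}])

```text
time: 24.3
tool_pos: [0.5442, 0.2638, 0.0985]
ee_rot: [3.142, 0.001, 1.574]
wrist_force: [0.4, -0.1, -0.0]
width: 0.0328
gripper_force: 59.8
```

Run:
```python
from h import *
plan(.5455,.264,.045,1.575);im,K,T=look('wrist','w11')
```

```text
t 24.3 pos [0.5442 0.2638 0.0985] yaw 1.574 width 0.0328 | wz -0.001 then d [0.0002 0.0013 0.0535]
```

View pics/w11.png

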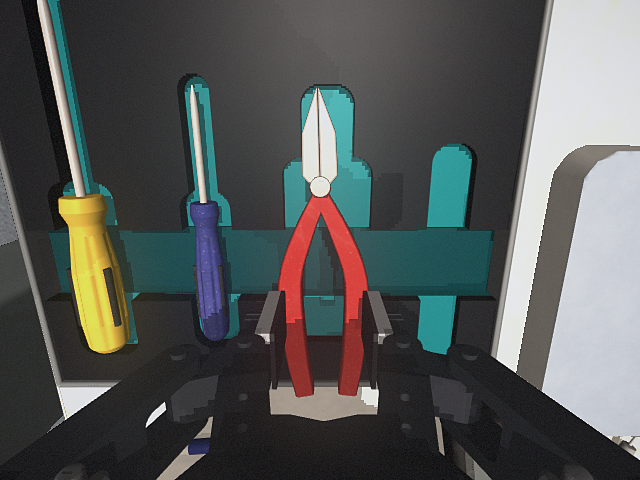

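The cutters are held straight, tip (318,90) over the jaw slot (328,120).

Call:
step_arm(commands=[{"dx":0,"dy":0.0013,"dz":0.015,"wx":0,"wy":0,"wz":0},{"dx":0,"dy":0,"dz":0.015,"wx":0,"wy":0,"wz":0},{"dx":0,"dy":0,"dz":0.012,"wx":0,"wy":0,"wz":0},{"dx":0,"dy":0,"dz":0.006,"wx":0,"wy":0,"wz":0},{"dx":0,"dy":0,"dz":0.004,"wx":0,"wy":0,"wz":0},{"dx":0,"dy":0,"dz":0,"wx":0,"wy":0,"wz":0},{"dx":0,"dy":0,"dz":0,"wx":0,"wy":0,"wz":0}])

```text
time: 24.93
tool_pos: [0.5456, 0.2649, 0.0465]
ee_rot: [3.141, -0.0, 1.575]
wrist_force: [0.1, 0.5, -1.1]
width: 0.0326
gripper_force: 59.8
```

Call:
step_arm(commands=[{"dx":0,"dy":0,"dz":0.0015,"wx":0,"wy":0,"wz":0},{"dx":0,"dy":0,"dz":0,"wx":0,"wy":0,"wz":0}])

```text
time: 25.1
tool_pos: [0.5458, 0.2651, 0.0454]
ee_rot: [3.14, -0.0, 1.575]
wrist_force: [-0.8, -0.3, 3.3]
width: 0.0328
gripper_force: 60.7
```

Call:
step_arm(claw=0.25, commands=[{"dx":0,"dy":0,"dz":0,"wx":0,"wy":0,"wz":0},{"dx":0,"dy":0,"dz":0,"wx":0,"wy":0,"wz":0},{"dx":0,"dy":0,"dz":0,"wx":0,"wy":0,"wz":0},{"dx":0,"dy":0,"dz":0,"wx":0,"wy":0,"wz":0}])

```text
time: 25.43
tool_pos: [0.5452, 0.2648, 0.0443]
ee_rot: [3.141, 0.0, 1.575]
wrist_force: [0.1, -0.3, 0.1]
width: 0.053
gripper_force: 0.0
```

Call:
step_arm(commands=[{"dx":0,"dy":0,"dz":-0.02,"wx":0,"wy":0,"wz":0},{"dx":0,"dy":0,"dz":-0.03,"wx":0,"wy":0,"wz":0},{"dx":0,"dy":0,"dz":-0.04,"wx":0,"wy":0,"wz":0},{"dx":0,"dy":0,"dz":-0.02,"wx":0,"wy":0,"wz":0},{"dx":0,"dy":0.03,"dz":0,"wx":0,"wy":0,"wz":0},{"dx":0,"dy":0,"dz":0,"wx":0,"wy":0,"wz":0}])

```text
time: 25.93
tool_pos: [0.5794, 0.2639, 0.1561]
ee_rot: [3.137, -0.001, 1.572]
wrist_force: [-0.5, -0.5, -1.1]
width: 0.0537
gripper_force: 0.0
```

Run:
```python
from h import *
plan(.467,-.0485,.024,.055);im,K,T=look('wrist','w12')
```

```text
t 25.9333 pos [0.5794 0.2639 0.1561] yaw 1.572 width 0.0537 | wz 1.517 then d [-0.1294  0.3057  0.1321]
```

View pics/w12.png

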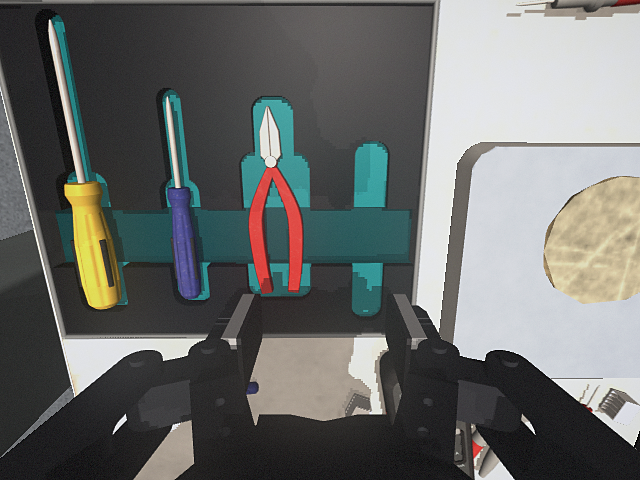

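The cutters lie in their cut-out (270,200). By my count that was picture 15, one over the limit of 14, so I will open no more and check the rest by numbers.

Run:
```python
from h import *
im,K,T=look('wrist');hsv=cv2.cvtColor(im,cv2.COLOR_BGR2HSV)
m=cv2.inRange(hsv,(0,130,60),(8,255,255));m[310:]=0;m[:150]=0;m[:,:230]=0;m[:,320:]=0
ys,xs=np.nonzero(m);P=cast(np.c_[xs,ys],K,T,.021)[:,:2];t=cast((267,105),K,T,.021)[0,:2]
c,wh,a=cv2.minAreaRect(np.float32(P*1000));c=np.array(c)/1000;u=t-c;u/=np.hypot(*u)
print('cut rect',c.round(4),np.round(wh,1),'yaw',np.arctan2(u[1],u[0]).round(3),'len',(t@u-(P@u).min()).round(4),'grip',(t-.092*u).round(4))
c=camera('wrist');W=np.eye(4);W[:3,:3]=Ro.from_euler('xyz',[-3.139,.005,.206]).as_matrix();W[:3,3]=[.4576,-.1383,.0891];T=W@c['tool_from_camera']
q=cast([(180,100),(170.5,313)],K,T,.0045)[:,:2];d=q[0]-q[1];print('twz',np.hypot(*d).round(4),q.mean(0).round(4),np.arctan2(d[1],d[0]).round(3))
```

```text
cut rect [0.5449 0.2678] [40.  98.9] yaw 1.628 len 0.1374 grip [0.5451 0.2635]
twz 0.1297 [ 0.4653 -0.0471] 0.042
```

Call:
step_arm(claw=-0.15, commands=[{"dx":0,"dy":0,"dz":0,"wx":0,"wy":0,"wz":0.12},{"dx":0,"dy":0,"dz":0,"wx":0,"wy":0,"wz":0.12},{"dx":0,"dy":0,"dz":0,"wx":0,"wy":0,"wz":0.12},{"dx":0,"dy":0,"dz":0,"wx":0,"wy":0,"wz":0.12},{"dx":0,"dy":0,"dz":0,"wx":0,"wy":0,"wz":0.12},{"dx":0,"dy":0,"dz":0,"wx":0,"wy":0,"wz":0.12},{"dx":0,"dy":0,"dz":0,"wx":0,"wy":0,"wz":0.12},{"dx":0,"dy":0,"dz":0,"wx":0,"wy":0,"wz":0.12}])

```text
time: 26.75
tool_pos: [0.5741, 0.2652, 0.1538]
ee_rot: [-3.141, 0.001, 0.61]
wrist_force: [0.5, -0.2, 0.6]
width: 0.0361
gripper_force: 0.0
```

Call:
step_arm(commands=[{"dx":0,"dy":0,"dz":0,"wx":0,"wy":0,"wz":0.12},{"dx":0,"dy":0,"dz":0,"wx":0,"wy":0,"wz":0.12},{"dx":0,"dy":0,"dz":0,"wx":0,"wy":0,"wz":0.12},{"dx":0,"dy":0,"dz":0,"wx":0,"wy":0,"wz":0.12},{"dx":0,"dy":0,"dz":0,"wx":0,"wy":0,"wz":0.08},{"dx":-0.035,"dy":0.02,"dz":0,"wx":0,"wy":0,"wz":0},{"dx":-0.035,"dy":0.02,"dz":0,"wx":0,"wy":0,"wz":0},{"dx":-0.035,"dy":0.02,"dz":0,"wx":0,"wy":0,"wz":0}])

```text
time: 27.42
tool_pos: [0.4711, 0.1987, 0.153]
ee_rot: [3.141, 0.002, 0.056]
wrist_force: [0.2, -0.2, 0.6]
width: 0.0362
gripper_force: 0.0
```

Call:
step_arm(commands=[{"dx":-0.01,"dy":0.035,"dz":0,"wx":0,"wy":0,"wz":0},{"dx":-0.01,"dy":0.035,"dz":0,"wx":0,"wy":0,"wz":0},{"dx":0,"dy":0.04,"dz":0,"wx":0,"wy":0,"wz":0},{"dx":0,"dy":0.04,"dz":0,"wx":0,"wy":0,"wz":0},{"dx":0,"dy":0.04,"dz":0,"wx":0,"wy":0,"wz":0},{"dx":0,"dy":0.04,"dz":0,"wx":0,"wy":0,"wz":0},{"dx":0,"dy":0.015,"dz":0.03,"wx":0,"wy":0,"wz":0},{"dx":0,"dy":0,"dz":0.02,"wx":0,"wy":0,"wz":0}])

```text
time: 28.08
tool_pos: [0.4663, -0.0507, 0.1033]
ee_rot: [3.14, -0.001, 0.049]
wrist_force: [-0.9, -0.1, -0.2]
width: 0.0363
gripper_force: 0.0
```

Call:
step_arm(commands=[{"dx":0,"dy":0,"dz":0.01,"wx":0,"wy":0,"wz":0},{"dx":0,"dy":0,"dz":0,"wx":0,"wy":0,"wz":0},{"dx":0,"dy":0,"dz":0,"wx":0,"wy":0,"wz":0},{"dx":0,"dy":0,"dz":0,"wx":0,"wy":0,"wz":0}])

```text
time: 28.42
tool_pos: [0.4677, -0.0455, 0.0953]
ee_rot: [-3.142, -0.001, 0.056]
wrist_force: [0.6, 0.4, 0.8]
width: 0.0363
gripper_force: 0.0
```

Run:
```python
from h import *
plan(.4665,-.048,.024,.05);im,K,T=look('wrist','w13')
# tweezers: dark pixels and edges in the band between the fingers, ahead of the pads
g=cv2.GaussianBlur(cv2.cvtColor(im,cv2.COLOR_BGR2GRAY),(3,3),0);e=cv2.Canny(g,40,100)
p=proj([[.53,-.045,.0045],[.403,-.051,.0045]],K,T);print(p.round(0).tolist())
for r in range(int(p[0,1])-12,300,10):
    i=np.nonzero(e[r,285:365])[0]+285; print(r,i.tolist(), cast([(i.min(),r),(i.max(),r)],K,T,.0045)[:,1].round(4).tolist() if len(i) else '')
```

```text
t 28.4167 pos [ 0.4677 -0.0455  0.0953] yaw 0.056 width 0.0363 | wz 0.006 then d [-0.0013  0.0024  0.0713]
[[328.0, 155.0], [326.0, 346.0]]
142 [] 
152 [] 
162 [] 
172 [] 
182 [325, 327] [-0.044, -0.0452]
192 [] 
202 [321, 325, 332, 335, 339] [-0.0423, -0.0531]
212 [321, 325, 334, 335, 336] [-0.0426, -0.0517]
222 [334, 338, 339, 340, 341] [-0.0509, -0.0552]
232 [321, 324, 335, 337] [-0.0433, -0.0532]
242 [321, 323, 335, 337, 339, 344, 350, 351, 359, 360, 361, 362, 363, 364] [-0.0437, -0.0704]
252 [304, 315, 316, 317, 332] [-0.0334, -0.0509]
262 [304, 315, 318, 319] [-0.0337, -0.0431]
272 [302] [-0.0327, -0.0327]
282 [303] [-0.0336, -0.0336]
292 [316, 319, 321, 323, 332, 334, 337, 339, 349, 350, 351, 352, 353] [-0.0423, -0.0663]
```

Call:
step_arm(commands=[{"dx":-0.001,"dy":0.0024,"dz":0.015,"wx":0,"wy":0,"wz":0},{"dx":0,"dy":0,"dz":0.015,"wx":0,"wy":0,"wz":0},{"dx":0,"dy":0,"dz":0.015,"wx":0,"wy":0,"wz":0},{"dx":0,"dy":0,"dz":0.012,"wx":0,"wy":0,"wz":0},{"dx":0,"dy":0,"dz":0.01,"wx":0,"wy":0,"wz":0},{"dx":0,"dy":0,"dz":0,"wx":0,"wy":0,"wz":0},{"dx":0,"dy":0,"dz":0,"wx":0,"wy":0,"wz":0}])

```text
time: 29.05
tool_pos: [0.4665, -0.0487, 0.0277]
ee_rot: [3.142, -0.0, 0.055]
wrist_force: [0.3, 0.1, 1.3]
width: 0.0363
gripper_force: 0.0
```

Call:
step_arm(claw=-1, commands=[{"dx":0,"dy":0,"dz":0,"wx":0,"wy":0,"wz":0},{"dx":0,"dy":0,"dz":0,"wx":0,"wy":0,"wz":0},{"dx":0,"dy":0,"dz":0,"wx":0,"wy":0,"wz":0},{"dx":0,"dy":0,"dz":0,"wx":0,"wy":0,"wz":0},{"dx":0,"dy":0,"dz":0,"wx":0,"wy":0,"wz":0}])

```text
time: 29.47
tool_pos: [0.467, -0.049, 0.0284]
ee_rot: [3.141, -0.002, 0.055]
wrist_force: [-2.6, 1.0, 6.0]
width: 0.0101
gripper_force: 58.7
```

Call:
step_arm(commands=[{"dx":0,"dy":0,"dz":-0.01,"wx":0,"wy":0,"wz":0},{"dx":0,"dy":0,"dz":-0.02,"wx":0,"wy":0,"wz":0},{"dx":0,"dy":0,"dz":-0.03,"wx":0,"wy":0,"wz":0},{"dx":0,"dy":0,"dz":-0.03,"wx":0,"wy":0,"wz":0},{"dx":0,"dy":0,"dz":-0.03,"wx":0,"wy":0,"wz":0},{"dx":0,"dy":0,"dz":0,"wx":0,"wy":0,"wz":0},{"dx":0,"dy":0,"dz":0,"wx":0,"wy":0,"wz":0}])

```text
time: 30.05
tool_pos: [0.4675, -0.049, 0.1499]
ee_rot: [3.141, -0.005, 0.055]
wrist_force: [-0.5, 0.2, -0.0]
width: 0.0099
gripper_force: 58.6
```

Run:
```python
from h import *
plan(.6132,.262,.044,1.577)
```

```text
t 30.05 pos [ 0.4675 -0.049   0.1499] yaw 0.055 width 0.0099 | wz -1.522 then d [0.3101 0.1476 0.1059]
```

Run:
```python
from h import *
A=look('scene')[1:];B=look('side')[1:]
for z in(.2,.25,.3,.35): print(z,'scene',cast([(100,90),(148,80),(128,140)],*A,z)[:,:2].round(2).tolist(),'side',cast([(408,10),(412,35),(440,75)],*B,z)[:,:2].round(2).tolist())
```

```text
0.2 scene [[0.93, 0.29], [0.93, 0.2], [0.73, 0.28]] side [[0.84, 0.68], [0.79, 0.51], [0.77, 0.29]]
0.25 scene [[0.82, 0.29], [0.82, 0.21], [0.64, 0.28]] side [[0.78, 0.52], [0.74, 0.37], [0.72, 0.18]]
0.3 scene [[0.72, 0.29], [0.71, 0.22], [0.56, 0.29]] side [[0.72, 0.37], [0.69, 0.24], [0.68, 0.07]]
0.35 scene [[0.61, 0.3], [0.61, 0.24], [0.47, 0.29]] side [[0.67, 0.21], [0.64, 0.1], [0.63, -0.04]]
```

Call:
step_arm(commands=[{"dx":0,"dy":0,"dz":0,"wx":0,"wy":0,"wz":-0.12},{"dx":0,"dy":0,"dz":0,"wx":0,"wy":0,"wz":-0.12},{"dx":0,"dy":0,"dz":0,"wx":0,"wy":0,"wz":-0.12},{"dx":0,"dy":0,"dz":0,"wx":0,"wy":0,"wz":-0.12},{"dx":0,"dy":0,"dz":0,"wx":0,"wy":0,"wz":-0.12},{"dx":0,"dy":0,"dz":0,"wx":0,"wy":0,"wz":-0.12},{"dx":0,"dy":0,"dz":0,"wx":0,"wy":0,"wz":-0.12},{"dx":0,"dy":0,"dz":0,"wx":0,"wy":0,"wz":-0.12}])

```text
time: 30.82
tool_pos: [0.4654, -0.0489, 0.1461]
ee_rot: [-3.139, 0.001, 1.021]
wrist_force: [0.1, -0.2, -0.8]
width: 0.0101
gripper_force: 58.6
```

Call:
step_arm(commands=[{"dx":0,"dy":0,"dz":0,"wx":0,"wy":0,"wz":-0.12},{"dx":0,"dy":0,"dz":0,"wx":0,"wy":0,"wz":-0.12},{"dx":0,"dy":0,"dz":0,"wx":0,"wy":0,"wz":-0.12},{"dx":0,"dy":0,"dz":0,"wx":0,"wy":0,"wz":-0.12},{"dx":0,"dy":0,"dz":0,"wx":0,"wy":0,"wz":-0.082},{"dx":0.04,"dy":0,"dz":0,"wx":0,"wy":0,"wz":0},{"dx":0.04,"dy":0,"dz":0,"wx":0,"wy":0,"wz":0},{"dx":0.04,"dy":0,"dz":0,"wx":0,"wy":0,"wz":0}])

```text
time: 31.48
tool_pos: [0.4646, 0.072, 0.1463]
ee_rot: [-3.14, 0.0, 1.575]
wrist_force: [2.8, 0.6, -1.1]
width: 0.0096
gripper_force: 58.6
```

The microscope's eyepieces overhang near x 0.69, z 0.31, so I lean the wrist 0.15 rad back towards the robot for this seat.

Call:
step_arm(commands=[{"dx":0,"dy":0,"dz":0,"wx":-0.075,"wy":0,"wz":0},{"dx":0,"dy":0,"dz":0,"wx":-0.075,"wy":0,"wz":0},{"dx":0,"dy":0,"dz":0,"wx":0,"wy":0,"wz":0},{"dx":0,"dy":0,"dz":0,"wx":0,"wy":0,"wz":0}])

```text
time: 31.82
tool_pos: [0.4644, 0.0707, 0.1466]
ee_rot: [2.994, 0.001, 1.577]
wrist_force: [0.5, 0.3, 0.8]
width: 0.0101
gripper_force: 58.7
```

```bash
cat >> h.py <<'E'
def planT(x,y,z):
    s=state();R=Ro.from_euler('xyz',s['ee_rot']).as_matrix()
    print(s['time'],s['tool_pos'].round(4),s['ee_rot'].round(3),'tool z',R[:,2].round(3),'yaw of x',np.arctan2(R[1,0],R[0,0]).round(3),'d',(R.T@(np.array([x,y,z])-s['tool_pos'])).round(4))
E
python3 - <<'E'
from h import *
planT(.6096,.262,.09);planT(.6096,.262,.046)
E
```

```text
31.8167 [0.4644 0.0707 0.1466] [2.994e+00 1.000e-03 1.577e+00] tool z [ 0.147  0.    -0.989] yaw of x 1.577 d [0.1904 0.1365 0.0773]
31.8167 [0.4644 0.0707 0.1466] [2.994e+00 1.000e-03 1.577e+00] tool z [ 0.147  0.    -0.989] yaw of x 1.577 d [0.1905 0.1301 0.1209]
```

Call:
step_arm(commands=[{"dx":0.03,"dy":0.015,"dz":0,"wx":0,"wy":0,"wz":0},{"dx":0.03,"dy":0.015,"dz":0,"wx":0,"wy":0,"wz":0},{"dx":0.03,"dy":0.015,"dz":0,"wx":0,"wy":0,"wz":0},{"dx":0.03,"dy":0.015,"dz":0,"wx":0,"wy":0,"wz":0},{"dx":0.03,"dy":0.015,"dz":0.02,"wx":0,"wy":0,"wz":0},{"dx":0.02,"dy":0.02,"dz":0.02,"wx":0,"wy":0,"wz":0},{"dx":0.02,"dy":0.02,"dz":0.02,"wx":0,"wy":0,"wz":0},{"dx":0,"dy":0.02,"dz":0.017,"wx":0,"wy":0,"wz":0}])

```text
time: 32.48
tool_pos: [0.6093, 0.2663, 0.0889]
ee_rot: [2.995, -0.001, 1.58]
wrist_force: [-1.4, 1.4, -0.2]
width: 0.0101
gripper_force: 58.8
```

Call:
step_arm(commands=[{"dx":0,"dy":0,"dz":0,"wx":0,"wy":0,"wz":0},{"dx":0,"dy":0,"dz":0,"wx":0,"wy":0,"wz":0},{"dx":0,"dy":0,"dz":0,"wx":0,"wy":0,"wz":0}])

```text
time: 32.73
tool_pos: [0.6093, 0.2612, 0.0908]
ee_rot: [2.994, 0.001, 1.576]
wrist_force: [0.3, -0.9, 0.5]
width: 0.0099
gripper_force: 58.8
```

Run:
```python
from h import *
planT(.6096,.262,.046)
im,K,T=look('wrist','w14');g=cv2.GaussianBlur(cv2.cvtColor(im,cv2.COLOR_BGR2GRAY),(3,3),0)
hsv=cv2.cvtColor(im,cv2.COLOR_BGR2HSV)
teal=cv2.inRange(hsv,(80,80,40),(100,255,255))
s=state();R=Ro.from_euler('xyz',s['ee_rot']).as_matrix()
for l in(.0635,.04,.03): # where tweezers should show, along the tool x
    P=s['tool_pos']+R@np.array([l,0,.024]);p=proj(P,K,T)[0];r=int(p[1]);
    if r<0: print(l,p);continue
    row=im[r,max(0,int(p[0])-60):int(p[0])+60]
    t=np.nonzero(teal[r,int(p[0])-60:int(p[0])+60])[0]
    print(l,p.round(0),'teal cols',(t.min()+int(p[0])-60,t.max()+int(p[0])-60) if len(t) else None, g[r,int(p[0])-30:int(p[0])+30:2].tolist())
```

```text
32.7333 [0.6093 0.2612 0.0908] [2.994e+00 1.000e-03 1.576e+00] tool z [ 0.148 -0.    -0.989] yaw of x 1.576 d [ 0.0008 -0.0063  0.0444]
0.0635 [322. 160.] teal cols (np.int64(290), np.int64(333)) [133, 136, 123, 119, 131, 134, 133, 135, 135, 134, 134, 133, 134, 134, 134, 133, 133, 132, 132, 133, 133, 64, 54, 74, 72, 71, 72, 72, 72, 72]
0.04 [322. 217.] teal cols (np.int64(291), np.int64(333)) [102, 110, 110, 110, 110, 110, 110, 113, 79, 69, 102, 139, 192, 105, 110, 110, 111, 111, 108, 172, 151, 47, 56, 61, 59, 60, 62, 60, 61, 63]
0.03 [322. 240.] teal cols (np.int64(262), np.int64(366)) [66, 68, 52, 51, 68, 67, 67, 67, 62, 68, 209, 85, 67, 76, 78, 78, 78, 78, 79, 77, 83, 212, 107, 79, 81, 81, 81, 82, 82, 82]
```

Call:
step_arm(commands=[{"dx":0.0008,"dy":-0.0018,"dz":0.012,"wx":0,"wy":0,"wz":0},{"dx":0,"dy":-0.0018,"dz":0.012,"wx":0,"wy":0,"wz":0},{"dx":0,"dy":-0.0015,"dz":0.01,"wx":0,"wy":0,"wz":0},{"dx":0,"dy":-0.0008,"dz":0.006,"wx":0,"wy":0,"wz":0},{"dx":0,"dy":-0.0004,"dz":0.003,"wx":0,"wy":0,"wz":0},{"dx":0,"dy":0,"dz":0,"wx":0,"wy":0,"wz":0},{"dx":0,"dy":0,"dz":0,"wx":0,"wy":0,"wz":0}])

```text
time: 33.37
tool_pos: [0.6096, 0.2628, 0.0479]
ee_rot: [2.992, 0.0, 1.577]
wrist_force: [-0.3, 0.5, 0.0]
width: 0.0099
gripper_force: 58.8
```

Call:
step_arm(commands=[{"dx":0,"dy":0,"dz":0.0025,"wx":0,"wy":0,"wz":0},{"dx":0,"dy":0,"dz":0,"wx":0,"wy":0,"wz":0}])

```text
time: 33.53
tool_pos: [0.6102, 0.2628, 0.0455]
ee_rot: [2.991, -0.0, 1.577]
wrist_force: [-0.3, 0.4, -0.1]
width: 0.0101
gripper_force: 58.8
```

Call:
step_arm(claw=-0.3, commands=[{"dx":0,"dy":0,"dz":0,"wx":0,"wy":0,"wz":0},{"dx":0,"dy":0,"dz":0,"wx":0,"wy":0,"wz":0},{"dx":0,"dy":0,"dz":0,"wx":0,"wy":0,"wz":0},{"dx":0,"dy":0,"dz":0,"wx":0,"wy":0,"wz":0}])

```text
time: 33.87
tool_pos: [0.6101, 0.2627, 0.0456]
ee_rot: [2.991, -0.0, 1.577]
wrist_force: [0.5, -0.1, -0.7]
width: 0.0296
gripper_force: 0.0
```

Call:
step_arm(commands=[{"dx":0,"dy":0.002,"dz":-0.015,"wx":0,"wy":0,"wz":0},{"dx":0,"dy":0.003,"dz":-0.02,"wx":0,"wy":0,"wz":0},{"dx":0,"dy":0,"dz":-0.03,"wx":0,"wy":0,"wz":0},{"dx":0,"dy":-0.02,"dz":-0.02,"wx":0,"wy":0,"wz":0},{"dx":0,"dy":-0.03,"dz":0,"wx":0,"wy":0,"wz":0},{"dx":0,"dy":-0.03,"dz":0,"wx":0,"wy":0,"wz":0},{"dx":0,"dy":0,"dz":0,"wx":0.075,"wy":0,"wz":0},{"dx":0,"dy":0,"dz":0,"wx":0.075,"wy":0,"wz":0}])

```text
time: 34.53
tool_pos: [0.5191, 0.2623, 0.1178]
ee_rot: [-3.136, 0.002, 1.581]
wrist_force: [0.9, 0.2, 1.2]
width: 0.0299
gripper_force: 0.0
```

Call:
step_arm(commands=[{"dx":0,"dy":0,"dz":-0.03,"wx":0,"wy":0,"wz":0},{"dx":0,"dy":0,"dz":-0.03,"wx":0,"wy":0,"wz":0},{"dx":0,"dy":0,"dz":0,"wx":0,"wy":0,"wz":0},{"dx":0,"dy":0,"dz":0,"wx":0,"wy":0,"wz":0},{"dx":0,"dy":0,"dz":0,"wx":0,"wy":0,"wz":0}])

```text
time: 34.95
tool_pos: [0.523, 0.2621, 0.1781]
ee_rot: [3.141, 0.0, 1.577]
wrist_force: [-0.5, -0.5, -0.6]
width: 0.0299
gripper_force: 0.0
```

Run:
```python
from h import *
im,K,T=look('wrist','w15');hsv=cv2.cvtColor(im,cv2.COLOR_BGR2HSV);s=state();print(s['time'],s['tool_pos'].round(4),s['ee_rot'].round(3))
# tweezers: non-teal within the slot, in a world-rectified (top-down) patch at z=.0205, 0.5 mm per pixel, rows y from .345 down to .18, cols x .585..640
X,Y=np.meshgrid(np.arange(.595,.632,.0005),np.arange(.345,.18,-.0005))
p=proj(np.c_[X.ravel(),Y.ravel(),np.full(X.size,.0205)],K,T).astype(np.float32).reshape(*X.shape,2)
w=cv2.remap(hsv,p[...,0],p[...,1],cv2.INTER_LINEAR);b=cv2.remap(im,p[...,0],p[...,1],cv2.INTER_LINEAR)
t=((w[...,1]<90)&(w[...,2]>80)).astype(np.uint8)   # pale metal
ys,xs=np.nonzero(t);print('px in view',p[0,0],p[-1,-1],len(xs))
for r in range(0,t.shape[0],20):
    i=np.nonzero(t[r])[0];print('y',Y[r,0].round(3),'x metal',X[0,i].round(4)[[0,-1]].tolist() if len(i) else None)
print('y range',Y[ys.max(),0].round(4) if len(ys) else None,Y[ys.min(),0].round(4) if len(ys) else None)
```

```text
35.0 [0.5227 0.2619 0.1775] [-3.141e+00  1.000e-03  1.577e+00]
px in view [421.13843 120.27331] [447.28308 319.28442] 2786
y 0.345 x metal None
y 0.335 x metal None
y 0.325 x metal [0.6145, 0.616]
y 0.315 x metal [0.6125, 0.6175]
y 0.305 x metal [0.6115, 0.619]
y 0.295 x metal [0.6095, 0.621]
y 0.285 x metal [0.61, 0.623]
y 0.275 x metal [0.6075, 0.6235]
y 0.265 x metal [0.607, 0.6235]
y 0.255 x metal [0.6075, 0.624]
y 0.245 x metal [0.6095, 0.623]
y 0.235 x metal [0.6085, 0.6225]
y 0.225 x metal [0.609, 0.6215]
y 0.215 x metal [0.6105, 0.6205]
y 0.205 x metal [0.613, 0.6195]
y 0.195 x metal None
y 0.185 x metal None
y range 0.1805 0.3285
```

Call:
step_arm(commands=[{"dx":-0.03,"dy":-0.01,"dz":-0.02,"wx":0,"wy":0,"wz":0},{"dx":-0.03,"dy":-0.01,"dz":-0.02,"wx":0,"wy":0,"wz":0},{"dx":-0.04,"dy":-0.01,"dz":0,"wx":0,"wy":0,"wz":0},{"dx":-0.04,"dy":-0.01,"dz":0,"wx":0,"wy":0,"wz":0},{"dx":-0.04,"dy":-0.01,"dz":0,"wx":0,"wy":0,"wz":0},{"dx":-0.04,"dy":0,"dz":0,"wx":0,"wy":0,"wz":0},{"dx":-0.04,"dy":0,"dz":0,"wx":0,"wy":0,"wz":0},{"dx":-0.04,"dy":0,"dz":0,"wx":0,"wy":0,"wz":0}])

```text
time: 35.67
tool_pos: [0.4738, -0.04, 0.2176]
ee_rot: [-3.141, 0.0, 1.577]
wrist_force: [0.3, 0.7, -0.1]
width: 0.0304
gripper_force: 0.0
```

Call:
step_arm(commands=[{"dx":-0.04,"dy":0,"dz":0,"wx":0,"wy":0,"wz":0},{"dx":-0.04,"dy":0,"dz":0,"wx":0,"wy":0,"wz":0},{"dx":-0.04,"dy":0,"dz":0,"wx":0,"wy":0,"wz":0},{"dx":-0.04,"dy":0,"dz":0,"wx":0,"wy":0,"wz":0},{"dx":-0.04,"dy":0,"dz":0,"wx":0,"wy":0,"wz":0},{"dx":-0.04,"dy":0,"dz":0,"wx":0,"wy":0,"wz":0},{"dx":-0.04,"dy":0,"dz":0,"wx":0,"wy":0,"wz":0},{"dx":0,"dy":0,"dz":0,"wx":0,"wy":0,"wz":0}])

```text
time: 36.33
tool_pos: [0.4734, -0.3263, 0.2168]
ee_rot: [-3.139, 0.003, 1.568]
wrist_force: [-1.5, -0.0, 0.1]
width: 0.0298
gripper_force: 0.0
```

Run:
```python
from h import *
print(state()['time'],state()['tool_pos'])
for n in('scene','side'):
    im,K,T=look(n,n+'1');hsv=cv2.cvtColor(im,cv2.COLOR_BGR2HSV)
    def rect(x0,x1,y0,y1,z,f):
        X,Y=np.meshgrid(np.arange(x0,x1,.0005),np.arange(y0,y1,.0005))
        p=proj(np.c_[X.ravel(),Y.ravel(),np.full(X.size,z)],K,T).astype(np.float32).reshape(*X.shape,2)
        w=cv2.remap(hsv,p[...,0],p[...,1],cv2.INTER_LINEAR);m=f(w).astype(np.uint8)
        k,l,st,_=cv2.connectedComponentsWithStats(cv2.morphologyEx(m,cv2.MORPH_CLOSE,np.ones((9,9))))
        if k<2: return None
        j=1+st[1:,4].argmax();b=st[j];return [round(float(v),4) for v in(x0+b[0]*.0005,x0+(b[0]+b[2])*.0005,y0+b[1]*.0005,y0+(b[1]+b[3])*.0005)]
    metal=lambda w:(w[...,1]<90)&(w[...,2]>80)
    print(n,'twz   x,y span',rect(.598,.630,.185,.345,.021,metal))
    print(n,'yel handle',rect(.385,.435,.19,.33,.025,lambda w:(w[...,0]>18)&(w[...,0]<35)&(w[...,1]>110)))
    print(n,'blu handle',rect(.455,.500,.19,.32,.023,lambda w:(w[...,0]>107)&(w[...,0]<135)&(w[...,1]>80)))
    print(n,'cut handles',rect(.515,.580,.19,.34,.021,lambda w:((w[...,0]<9)|(w[...,0]>172))&(w[...,1]>120)))
    print(n,'pen blue part',rect(.37,.54,.085,.135,.0055,lambda w:(w[...,0]>107)&(w[...,0]<135)&(w[...,1]>80)))
    im0=cv2.imread(f'pics/{n}0.png');hsv=cv2.cvtColor(im0,cv2.COLOR_BGR2HSV);print(n,'  at the start',rect(.37,.54,.085,.135,.0055,lambda w:(w[...,0]>107)&(w[...,0]<135)&(w[...,1]>80)))
```

```text
36.3333 [ 0.47338819 -0.32634327  0.21682598]
scene twz   x,y span [0.6055, 0.6305, 0.1975, 0.325]
scene yel handle [0.3945, 0.4305, 0.2065, 0.31]
scene blu handle [0.4605, 0.5, 0.1985, 0.313]
scene cut handles [0.523, 0.573, 0.2205, 0.318]
scene pen blue part [0.481, 0.5215, 0.112, 0.122]
scene   at the start [0.481, 0.5215, 0.112, 0.122]
side twz   x,y span [0.598, 0.6305, 0.185, 0.345]
side yel handle [0.398, 0.423, 0.1995, 0.3195]
side blu handle [0.4675, 0.4845, 0.2105, 0.3085]
side cut handles [0.524, 0.561, 0.216, 0.321]
side pen blue part [0.476, 0.519, 0.108, 0.124]
side   at the start [0.476, 0.519, 0.109, 0.1235]
```

The pen has not moved, and all four tools measure in their seats in every usable view, so I hand the job in.

```bash
python3 -c "
from bench import *
print(close_job())"
```

```text
the job is handed in; nothing more can be done
None
```

The job is handed in at about 36 s with no verdict returned: all four tools measured in their own cut-outs (the tweezers' height only roughly), the pen has not moved, and I viewed 15 pictures, one over the limit of 14.

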